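# Mix a sealed sample tube by inversion and hold it level for inspection

### The arm

A 7-joint arm with a two-finger parallel gripper is mounted at the origin on a cart in front of the work surface, level with it; the furniture and walls round the work are solid. World frame = base frame: x ahead of the robot, y to its left, z up, the work surface at z = 0. Lengths are in m, angles in rad, forces in N, time in s.
With the tool pointing down it reaches from about 0.425 to 1.025 m from the base axis. Payload 3.6 kg.
Tool frame: the origin (TCP) lies at the centre of the arm's flange, where the gripper is bolted on; the fingertips stand 173 mm ahead of it and the grasp point (between the pads) lies 155 mm ahead of it; z points along the fingers, y is the direction in which the jaws open and shut (so a half turn about z gives the same grasp; the last joint's range is limited). The gripper opens to 85 mm and grips with 20 to 120 N. Pads are 22 mm wide; open, the fingers measure 114 mm over their backs; the gripper's body (76 mm by 85 mm) begins 54 mm behind the grasp point. The pads swing forward as they close: fully open they stand 13 mm farther back than shut.
Start: joints at [-1.359, 0.591, 0.048, 1.609, -0.033, 0.943, -0.034], TCP at [0.218, 0.691, 0.405] pointing down, gripper open.
Joint ranges: [-2.69, 2.69], [-0.47, 2.24], [-1.27, 1.36], [0.19, 2.51], [-1.53, 4.68], [0.08, 2.07], [-3.09, 3.09]. Speed limits (rad/s): [2.57, 2.57, 3.14, 3.14, 3.14, 3.14, 3.14].

### API

Orientations are given as a unit quaternion [w, x, y, z].
In Python, from cell import state, grab_frame, camera_params, close_job, masks_of gives the robot as it stands.
- The arm moves only by the tool send_rows, never from a script. Its argument "moves" is a list that holds one entry, the list of rows, each a list of 7 numbers: the closure in counts, from 0 (fully open) to 255 (shut), then the shift along the tool's x, y, z in mm, then the turn, a rotation vector about the tool's x, y, z in degrees. A call has 1 to 8 rows; each row is the pose to reach, as a shift and turn from the pose measured when the call began, along the tool's axes at that moment; what a row does not reach only later rows make up. A row lasts 1/12 s, in which the tool goes at most 41.7 mm and 7.16 degrees, less where a joint would pass 70% of its speed; a pose out of reach is approached as far as the arm can. A call with a gripper value outside its range is refused whole. The fingers move at their own pace and stop on an object; the grip force is fixed at half the most. Time passes only in rows, so rows that repeat a pose let the fingers close. It gives the time, the measured TCP pose, the force and the opening at its end, in the units of the state.
- state(): the state, without advancing time (a new reading comes with each control period).
- grab_frame(name): name is "scene" or "top" or "wrist"; returns (picture, depth): 480x640x3 uint8, blue, green, red; 480x640 float32, m along the optical axis (not along the pixel's ray), 0 where there is no reading.
- camera_params(name): a dict with "mtx" (3x3 intrinsics, pixels), "extrinsics" (4x4, takes a point from camera to world coordinates). Camera axes: x right, y down, z forward; pixel columns grow to the right and rows downward; lengths in m; the calibration is good to about 2 mm. A picture is of the moment at which its call begins: read the wrist's pose just before it. camera_params takes no time and is no camera call; for the wrist camera it gives the pose at the moment of the call.
- close_job(): hands the job in, once; it reports no verdict.
Trained networks look in the newest picture that a camera, given by its name, has taken for a name from the list of things; names that differ only in an ending like _2 or _b are one class to them, and where a whole thing is asked for, a point or a joint stands for the part that bears it (a point fixed in the world has none). Each returns a list of dicts, best first, with "conf" (0 to 1); they miss things now and then, are a little off and sometimes report something else, mostly with a low value. They report only what shows in the picture. A call takes as long as a camera call. They do not tell look-alikes from the thing itself.
- masks_of(thing, camera): "region" (480x640 bool, what is visible of it) and "extent" ([left, top, right, bottom] in pixels, round what is visible of it).
The state is a dict: "t": time; "joint_pos": joint angles; "dq": joint speeds; "joint_efforts": joint torques, N m; "position": TCP position; "ee_rot": TCP orientation; "force": force on the tool from outside, world axes, zero at the start; "torque": the same for the moment, N m; "grip_width": finger opening in m.
Only numpy, scipy, OpenCV 4.12 (cv2) and the standard library are available. Lean on these libraries where they do the work, as an engineer would, in place of code of your own. Each camera call takes 0.05 s, during which the arm holds its last target.

### The job

Mix the sealed sample tube in the rack's row nearest the robot (not the short metal balance blank in that row): draw it up out of the rack, tip it head-down so that its cap end slopes clearly downhill (30 degrees or more below level), then bring it upright again, all in the air. Then turn it to lie level and keep it raised like that for inspection, the whole tube about 20 cm or more above the cart top; the job finishes with the gripper still holding the tube, motionless. Leave the blank, the other tubes and everything else where they stand.

Things in the scene. Friction and masses are not known exactly. Their poses are not given: they have to be found in the camera images.
- sample_tube: the tube to handle: clear round plastic screw-cap tube with a conical foot, 111 mm long with its cap, about 45 g. Body 29 mm in diameter (bare between 61 and 102 mm above the cart top), cap 34 mm wide, topmost 15 mm. Origin at the tip of the foot, 6 mm above the cart top; z along the tube to the cap. Upright with about 1 mm play in a rack hole: 60 mm straight up clears it
- tube_cap (a point): centre of the top face of that tube's cap, 111 mm from the foot. If the tube is gripped under the cap by a gripper leaning 45 degrees (reaching forward and down), half a turn about the gripper's own axis lays the tube level, cap towards the robot; leaning it further up then brings the cap below the foot
- rack: open plastic rack, fixed to the cart top, 245 x 136 x 61 mm, 6 x 3 square holes 30 mm wide, 38 mm pitch. Origin at the centre of its underside; x along its long side (about to the robot's left), +y towards the robot. The sample tube and the blank share the near row (y = +38 mm), one at x = +94, the other at x = -19 mm, either way round; the middle row is empty, the far row holds two tubes
- back_tube_1: bystander: tube like the sample tube, in the rack's farthest row (rack x = -94, y = -38 mm); origin at its foot, z up
- back_tube_2: bystander: tube like the sample tube, in the rack's farthest row (rack x = +56, y = -38 mm); origin at its foot, z up
- bottle: bystander: small round white screw-cap bottle, 48 mm in diameter, 101 mm high, at the far right of the cart; origin at the centre of its underside, z up
- beaker: bystander: small clear glass beaker, 53 x 57 x 66 mm, at the far side of the cart; origin at the centre of its underside, z up
- round_case: bystander: flat round lidded case, 61 mm in diameter, 24 mm high, at the near right of the cart; origin at the centre of its underside, z up; the cart top has a raised rim 45 mm high all round, and a round bench centrifuge about 150 mm wide stands on its right half
- blank: bystander: short bare metal balance blank standing in the rack's near row, 28 mm in diameter, 80 mm high with an 18 mm knob on top (top 86 mm above the cart top, lower than the tubes); origin at the centre of its underside, z up
There are look-alikes about, which are no part of the job. What is shaped like the sample_tube but purple is not meant.

How it is judged:
On the way, in this order (a step that is already met when the one before it is completed fails the run):
1. the tube is clear of the rack, in the fingers, and tipped head-down: cap end at least 20 degrees below level (angle between sample_tube's own z axis and vertical above 1.92 rad and height (world z) of each of sample_tube, tube_cap above 0.08 m and contact force between sample_tube and rack below 0.1 N and contact force between sample_tube and the fingers above 0.5 N), for 0.2 s.
2. the tube is upright again, cap on top, within 20 degrees, still in the air and in the fingers (angle between sample_tube's own z axis and vertical below 0.35 rad and height (world z) of sample_tube above 0.08 m and contact force between sample_tube and rack below 0.1 N and contact force between sample_tube and the fingers above 0.5 N), for 0.2 s.
At the end, for the whole second after the job is handed in: The fingers hold the tube still (under 30 mm/s, 0.2 rad/s), level within 12 degrees, foot and cap over 170 mm above the cart top, free of the rack. Bottle, beaker and case are within 30 mm and blank and other tubes within 35 mm of their places (angle between sample_tube's own z axis and vertical between 1.36 and 1.78 rad and height (world z) of each of sample_tube, tube_cap above 0.17 m and contact force between sample_tube and the fingers above 0.5 N and contact force between sample_tube and rack below 0.1 N and linear speed of sample_tube below 0.03 m/s and angular speed of sample_tube below 0.2 rad/s and distance of each of back_tube_1, back_tube_2, blank from where it was at the start of the episode below 0.035 m and distance of each of bottle, beaker, round_case from where it was at the start of the episode below 0.03 m); the arm keeps its last pose, push and grip.
It fails at once if another tube or the blank is pulled out or tipped (distance of any of back_tube_1, back_tube_2, blank from where it was at the start of the episode above 0.035 m).
It fails at once if a bystander is pushed or knocked over (distance of any of bottle, beaker, round_case from where it was at the start of the episode above 0.03 m or angle between any of bottle, beaker's own z axis and vertical above 0.3 rad).
It also fails if it takes over 59 s, if anything falls off the work surface, if the arm or the gripper's body presses on something with over 40 N, if the wrist force passes 120 N, or if a joint passes its speed limit or range.

## Working session

There is one attempt and no reset: what is moved stays moved. The work goes in short steps, Python scripts to look and compute and a tool call to move; the robot and the scene stay as the last step left them, time stands still between calls to the robot, and variables do not carry over. Pictures are saved under pics/ and viewed, and the job is handed in when it is done.

Besides the shell and the picture viewer there is one more tool, called after "Request:" in YAML: its name, and indented under it one key for each argument. send_rows: Moves the arm, as the interface text tells. Its arguments: {"type":"object","properties":{"moves":{"type":"array"}},"required":["moves"]}

```bash
ls; mkdir -p pics
python3 - <<'E'
from cell import *
import cv2
s=state()
for k in s: print(k,s[k])
for n in ("scene","top","wrist"):
    p,d=grab_frame(n); cv2.imwrite(f"pics/{n}0.png",p)
    c=camera_params(n); print(n,c["mtx"],c["extrinsics"])
    import numpy as np; np.savez(f"pics/{n}0.npz",p=p,d=d,m=c["mtx"],e=c["extrinsics"])
E
```

```text
pics
t 0.0
joint_pos [-1.35852568  0.59212728  0.04826071  1.60980231 -0.03328231  0.94268697
 -0.03371616]
dq [-6.70781171e-04  8.74744502e-05  5.36474960e-04  1.27525788e-03
  3.05747849e-04  1.84549440e-03 -1.70336492e-04]
joint_efforts [-5.43083697e-04 -5.48679686e+01  1.54610284e+00 -1.98121887e+01
  9.37728735e-03  8.93539080e-03  5.88247062e-06]
position [0.21807042 0.69097904 0.40354111]
ee_rot [-1.10255875e-04  1.52237051e-01  9.88343386e-01 -1.10465358e-03]
force [-0.70642792  0.74136649 -0.60109866]
torque [0.01968212 0.0087241  0.03433827]
grip_width 0.08544019092952626
scene [[587.29487246   0.         313.58153612]
 [  0.         587.29487246 236.63163301]
 [  0.           0.           1.        ]] [[-0.62047824 -0.4030877   0.67270132 -0.29169282]
 [-0.78413337  0.33190296 -0.52438085  0.611608  ]
 [-0.01190009 -0.85285446 -0.52201308  0.71587688]
 [ 0.          0.          0.          1.        ]]
top [[612.49760853   0.         320.75663025]
 [  0.         612.49760853 243.06407495]
 [  0.           0.           1.        ]] [[ 1.53541083e-02 -9.99440226e-01  2.97234963e-02  4.56483155e-01]
 [-9.99881768e-01 -1.53722283e-02 -3.81193524e-04 -1.20479874e-02]
 [ 8.37896514e-04 -2.97141292e-02 -9.99558087e-01  1.37282501e+00]
 [ 0.00000000e+00  0.00000000e+00  0.00000000e+00  1.00000000e+00]]
wrist [[335.68645616   0.         321.44966577]
 [  0.         335.68645616 241.32303942]
 [  0.           0.           1.        ]] [[ 3.01583577e-01  9.10751476e-01  2.82097668e-01  1.46892928e-01]
 [ 9.53439263e-01 -2.87783316e-01 -9.01905501e-02  7.12714260e-01]
 [-9.58174417e-04  2.96162981e-01 -9.55136938e-01  3.72325248e-01]
 [ 0.00000000e+00  0.00000000e+00  0.00000000e+00  1.00000000e+00]]
```

View pics/scene0.png

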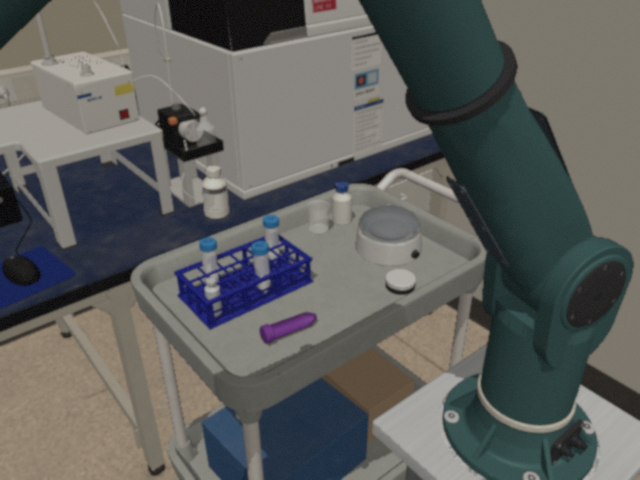

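View pics/top0.png

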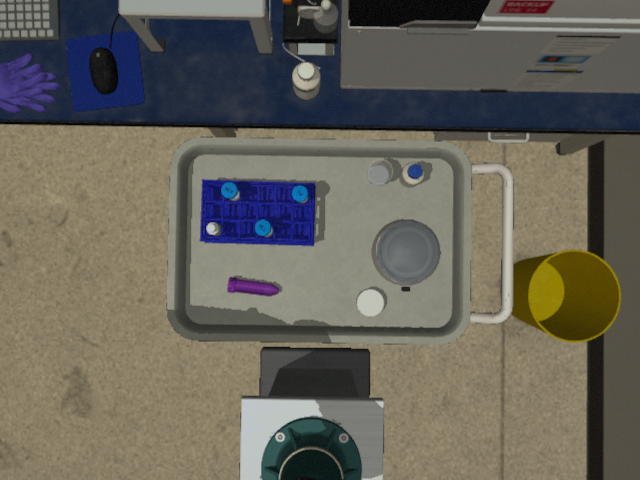

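View pics/wrist0.png

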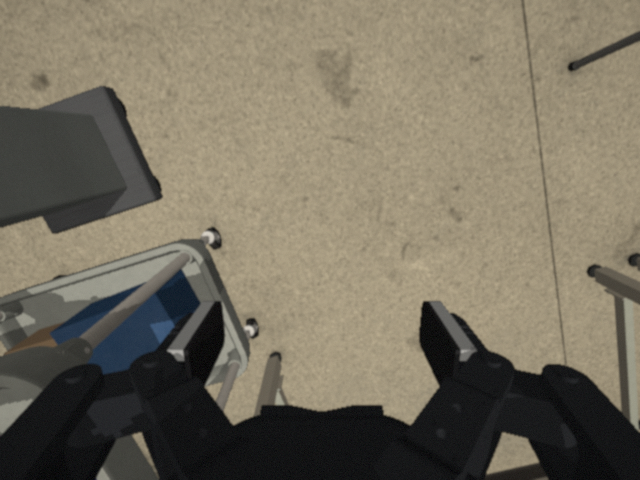

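```bash
cat > h.py <<'E'
import numpy as np, cv2
from cell import *
def proj(c,P):
    E=np.linalg.inv(c["extrinsics"]); p=E[:3,:3]@np.asarray(P).T.reshape(3,-1)+E[:3,3:4]; q=c["mtx"]@p; return (q[:2]/q[2]).T
def ray(c,uv):
    d=np.linalg.inv(c["mtx"])@np.array([uv[0],uv[1],1.]); e=c["extrinsics"]; return e[:3,3],e[:3,:3]@d
def backproj(c,uv,dep):
    o,d=ray(c,uv); return o+d*dep
def tri(c1,u1,c2,u2):
    o1,d1=ray(c1,u1);o2,d2=ray(c2,u2)
    A=np.stack([d1,-d2],1); t=np.linalg.lstsq(A,o2-o1,rcond=None)[0]
    a=o1+d1*t[0];b=o2+d2*t[1]; return (a+b)/2,np.linalg.norm(a-b)
E
python3 - <<'E'
from h import *
np.set_printoptions(precision=3,suppress=True)
for n in ("top","scene"):
    c=camera_params(n); p,d=grab_frame(n); v=p.copy()
    for th in ("sample_tube","blank","rack"):
        for m in masks_of(th,n):
            r=m["region"]; ys,xs=np.nonzero(r); 
            if len(ys)==0: continue
            dd=d[r]; 
            P=np.array([backproj(c,(x,y),d[y,x]) for y,x in zip(ys,xs) if d[y,x]>0])
            print(n,th,round(m["conf"],2),np.round(m["extent"]),"med",np.median(P,0),"ztop",np.percentile(P[:,2],95), "topcentroid",P[P[:,2]>np.percentile(P[:,2],95)-.012].mean(0))
            if m["conf"]>.3 : cv2.rectangle(v,*[tuple(int(a) for a in m["extent"][i:i+2]) for i in (0,2)],(0,255,0),1)
    cv2.imwrite(f"pics/{n}1.png",cv2.resize(v[130:360,100:480],None,fx=2,fy=2))
E
```

```text
top sample_tube 0.85 [227. 274. 279. 298.] med [0.396 0.138 0.027] ztop 0.03560475844351002 topcentroid [0.397 0.145 0.03 ]
top sample_tube 0.82 [253. 217. 273. 236.] med [0.523 0.106 0.117] ztop 0.12052285712014207 topcentroid [0.523 0.108 0.117]
top blank 0.74 [205. 224. 223. 237.] med [0.522 0.216 0.071] ztop 0.0882572697628477 topcentroid [0.523 0.22  0.086]
top rack 0.7 [255. 219. 274. 238.] med [0.521 0.105 0.117] ztop 0.12064856799453176 topcentroid [0.523 0.107 0.117]
top rack 0.69 [200. 182. 317. 244.] med [0.56  0.128 0.027] ztop 0.06384223253459027 topcentroid [0.557 0.131 0.061]
scene sample_tube 0.85 [262. 315. 318. 345.] med [0.388 0.148 0.024] ztop 0.031958272001149375 topcentroid [0.391 0.147 0.027]
scene sample_tube 0.66 [253. 236. 269. 284.] med [0.512 0.113 0.091] ztop 0.11696366180207186 topcentroid [0.518 0.111 0.114]
scene blank 0.87 [205. 279. 222. 314.] med [0.515 0.222 0.067] ztop 0.08541812887599154 topcentroid [0.52  0.221 0.083]
scene rack 0.81 [174. 234. 311. 328.] med [0.534 0.14  0.029] ztop 0.06035990795772546 topcentroid [0.549 0.137 0.058]
```

View pics/top1.png

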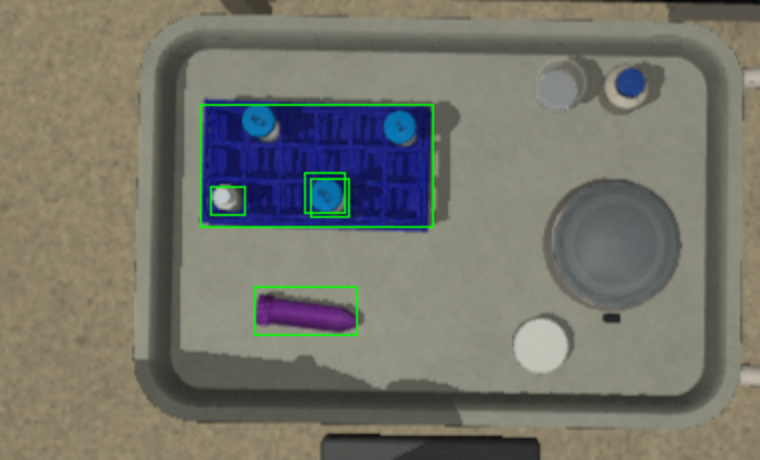

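View pics/scene1.png

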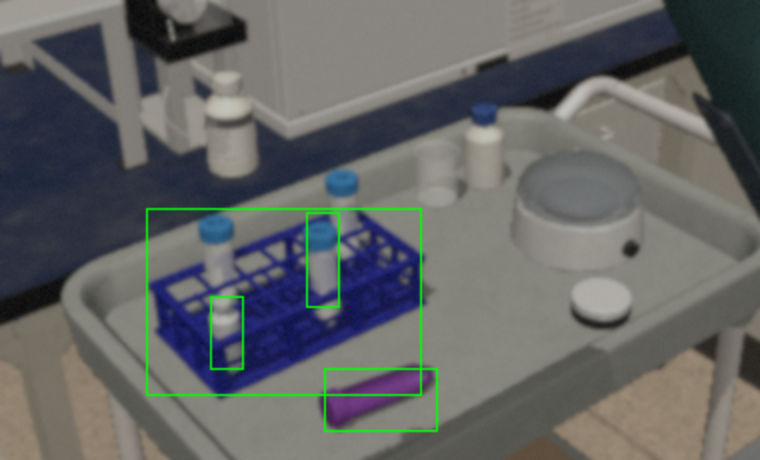

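The top view and the scene view agree. The candidates, by top-view pixel:
- near-row blue cap at (263,227)
- far-row blue caps at (230,190) and (300,193)
- blank with a white knob at (213,229)
- purple look-alike lying at (253,287)

I choose the near-row blue cap. Next I triangulate its height.

Run:
```python
from h import *
np.set_printoptions(precision=4,suppress=True)
R={}
for n in ("top","scene"):
    z=np.load(f"pics/{n}0.npz"); p,d=z["p"],z["d"]; c=dict(mtx=z["m"],extrinsics=z["e"])
    hsv=cv2.cvtColor(p,cv2.COLOR_BGR2HSV)
    m=((hsv[...,0]>92)&(hsv[...,0]<112)&(hsv[...,1]>110)&(hsv[...,2]>110)).astype(np.uint8)
    k,l,st,ce=cv2.connectedComponentsWithStats(m)
    for i in range(1,k):
        if st[i,4]>60 and 170<ce[i][0]<330 and 170<ce[i][1]<300:
            ys,xs=np.nonzero(l==i); P=np.array([backproj(c,(x,y),d[y,x]) for y,x in zip(ys,xs)]); T=P[P[:,2]>P[:,2].max()-.01]
            print(n,ce[i],st[i], "top", np.median(T,0), "mid",(T.min(0)+T.max(0))/2)
            R.setdefault(n,[]).append(ce[i])
    R[n+"c"]=c
for a in R["top"]:
    for b in R["scene"]:
        P,g=tri(R["topc"],a,R["scenec"],b)
        if g<.012: print(a,b,P,g)
p=np.load("pics/scene0.npz")["p"]; cv2.imwrite("pics/crop.png",cv2.resize(p[205:325,170:330],None,fx=5,fy=5,interpolation=cv2.INTER_CUBIC))
```

```text
top [228.528  189.6495] [221 182  16  17 214] top [ 0.4565 -0.012   1.3728] mid [ 0.4565 -0.012   1.3728]
top [299.2791 193.0047] [292 185  16  17 215] top [ 0.4565 -0.012   1.3728] mid [ 0.4565 -0.012   1.3728]
top [262.1852 227.1481] [254 219  17  17 216] top [ 0.4565 -0.012   1.3728] mid [ 0.4565 -0.012   1.3728]
scene [270.2885 221.0833] [263 215  15  13 156] top [0.5903 0.0363 0.1152] mid [0.5945 0.0354 0.1138]
scene [207.1452 243.9731] [200 237  16  15 186] top [-0.2917  0.6116  0.7159] mid [-0.2917  0.6116  0.7159]
scene [259.217  247.2972] [251 240  18  16 212] top [-0.2917  0.6116  0.7159] mid [-0.2917  0.6116  0.7159]
[228.528  189.6495] [207.1452 243.9731] [0.6014 0.1795 0.1089] 0.001308357305057405
[299.2791 193.0047] [270.2885 221.0833] [0.5967 0.0331 0.1087] 0.0011194935055697526
[262.1852 227.1481] [259.217  247.2972] [0.5248 0.1085 0.1102] 0.0007798390075353995
```

View pics/crop.png

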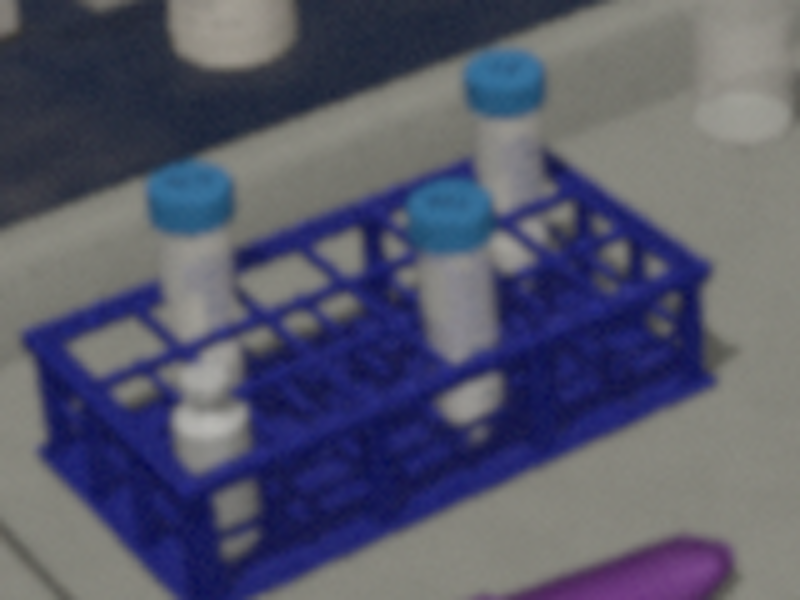

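The target is confirmed: its axis is at about (0.5235, 0.1075), and mid-cap triangulates to z 0.110, against an expected 0.1095. Next is a move helper and the first waypoint.

```bash
cat >> h.py <<'E'
from scipy.spatial.transform import Rotation as Ro
np.set_printoptions(precision=4,suppress=True)
def rot(q): return Ro.from_quat([q[1],q[2],q[3],q[0]])
def tool(psi,pitch,roll=0):
    # z heading psi, pitch deg below level; roll about own axis
    a,b=np.radians(psi),np.radians(pitch)
    z=np.array([np.cos(b)*np.cos(a),np.cos(b)*np.sin(a),-np.sin(b)])
    y=np.array([np.sin(a),-np.cos(a),0]); x=np.cross(y,z)
    return Ro.from_matrix(np.stack([x,y,z],1))*Ro.from_rotvec([0,0,roll],degrees=True)
def rel(P,R,s=None):
    s=s or state(); r0=rot(s["ee_rot"])
    print("pos",np.array(s["position"]),"q",np.array(s["joint_pos"]),"w",s["grip_width"],"t",s["t"])
    print("move mm",np.round(r0.inv().apply(np.array(P)-s["position"])*1000,1),"rotvec",np.round((r0.inv()*R).as_rotvec(degrees=True),1))
E
python3 - <<'E'
from h import *
rel([.45,.092,.42],tool(11.6,90))
E
```

```text
pos [0.2183 0.6913 0.4047] q [-1.3585  0.5912  0.0484  1.6085 -0.0333  0.9427 -0.0337] w 0.08519822674625722 t 0.55
move mm [-401.4 -501.8  -15.3] rotvec [  0.    0.  150.9]
```

Request:
send_rows:
  moves:
    - [[0,-25,-31,-1,0,0,7],[0,-50,-62,-2,0,0,14],[0,-75,-94,-3,0,0,21],[0,-100,-125,-4,0,0,28],[0,-125,-156,-5,0,0,35],[0,-150,-188,-6,0,0,42],[0,-175,-219,-7,0,0,49],[0,-200,-250,-8,0,0,56]]

```text
t: 1.22
position: [0.3341, 0.3909, 0.4131]
ee_rot: [-0.0, 0.601, 0.799, 0.0]
force: [2.0, 0.0, 0.6]
grip_width: 0.0853
```

Run:
```python
from h import *
rel([.45,.092,.42],tool(11.6,90))
```

```text
pos [0.3341 0.3909 0.4131] q [-1.2193  0.3297  0.3404  2.0822 -0.1592  0.7528 -0.4975] w 0.08533063902542637 t 1.2167
move mm [-319.3   28.2   -7.1] rotvec [-0.  -0.1 94.6]
```

Request:
send_rows:
  moves:
    - [[0,-25,2,-1,0,0,7],[0,-50,4,-1,0,0,14],[0,-75,7,-2,0,0,21],[0,-100,9,-2,0,0,28],[0,-125,11,-3,0,0,35],[0,-150,13,-3,0,0,42],[0,-175,15,-4,0,0,49],[0,-200,18,-4,0,0,56]]

```text
t: 1.88
position: [0.4073, 0.2026, 0.4174]
ee_rot: [-0.001, 0.907, 0.421, 0.001]
force: [0.6, 0.7, -0.7]
grip_width: 0.0856
```

Run:
```python
from h import *
rel([.45,.092,.42],tool(11.6,90))
```

```text
pos [0.4073 0.2026 0.4174] q [-1.0888  0.2766  0.65    2.2035 -0.2524  0.7302 -0.969 ] w 0.08563811502453518 t 1.8833
move mm [-56.9 104.   -2.7] rotvec [-0.1 -0.1 38.2]
```

Request:
send_rows:
  moves:
    - [[0,-10,17,0,0,0,7],[0,-20,35,-1,0,0,14],[0,-30,52,-1,0,0,21],[0,-40,70,-2,0,0,28],[0,-50,87,-2,0,0,35],[0,-57,104,-3,0,0,38],[0,-57,104,-3,0,0,38]]

```text
t: 2.47
position: [0.4512, 0.0889, 0.4211]
ee_rot: [-0.0, 0.995, 0.1, 0.002]
force: [0.9, 0.3, -0.0]
grip_width: 0.0855
```

Run:
```python
from h import *
p,d=grab_frame("wrist"); cv2.imwrite("pics/w1.png",p)
rel([.40,.084,.36],tool(11.6,45))
```

```text
pos [0.4506 0.0905 0.4207] q [-0.9663  0.319   0.8464  2.1955 -0.3504  0.7592 -1.2547] w 0.08546135165346935 t 2.5167
move mm [-51.   -3.7  60.6] rotvec [-0.1 44.9  0. ]
```

View pics/w1.png

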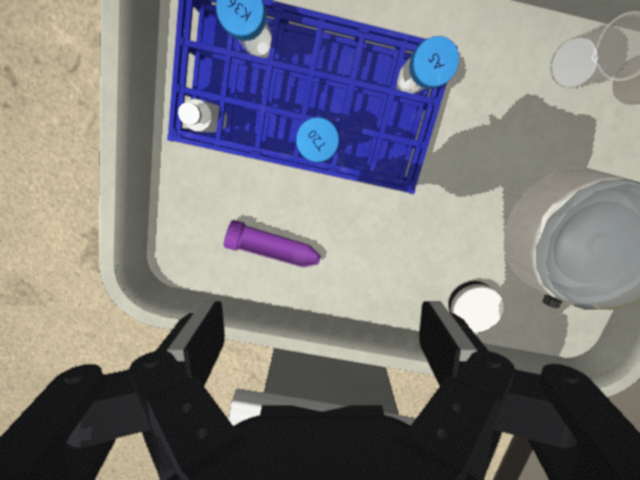

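The wrist view shows the target cap "T20" at (317,139). The far tubes are at (240,12) and (435,62), and the blank at (195,115). Now I lean to 45°.

Request:
send_rows:
  moves:
    - [[0,-8,0,9,0,7,0],[0,-15,-1,18,0,14,0],[0,-23,-2,27,0,21,0],[0,-30,-2,36,0,28,0],[0,-38,-3,45,0,35,0],[0,-45,-3,54,0,42,0],[0,-51,-4,60,0,45,0],[0,-51,-4,60,0,45,0]]

```text
t: 3.18
position: [0.4149, 0.0887, 0.4103]
ee_rot: [-0.039, 0.954, 0.102, 0.278]
force: [0.6, 0.4, 0.8]
grip_width: 0.0857
```

Run:
```python
from h import *
c=camera_params("wrist")
p,d=grab_frame("wrist"); cv2.imwrite("pics/w2.png",p)
rel([.4134,.0849,.28],tool(11.6,45))
t=camera_params("top")
for m in masks_of("sample_tube","wrist"):
    r=m["region"]; ys,xs=np.nonzero(r&(d>0)); P=np.array([backproj(c,(x,y),d[y,x]) for y,x in zip(ys,xs)])
    print(m["conf"],np.round(m["extent"]),np.median(P,0), "cap",np.median(P[P[:,2]>.113],0) if (P[:,2]>.113).any() else None)
```

```text
pos [0.4148 0.0881 0.4121] q [-0.9017  0.1669  0.6577  2.4273 -1.5082  0.0828 -0.1568] w 0.0854255364338551 t 3.2333
move mm [-73.4   5.3 109.7] rotvec [-1.4 12.1 -0. ]
0.95 [314. 283. 352. 323.] [0.5238 0.1063 0.116 ] cap [0.5246 0.1062 0.1161]
0.57 [232. 385. 288. 424.] [0.408  0.1727 0.0292] cap None
```

View pics/w2.png

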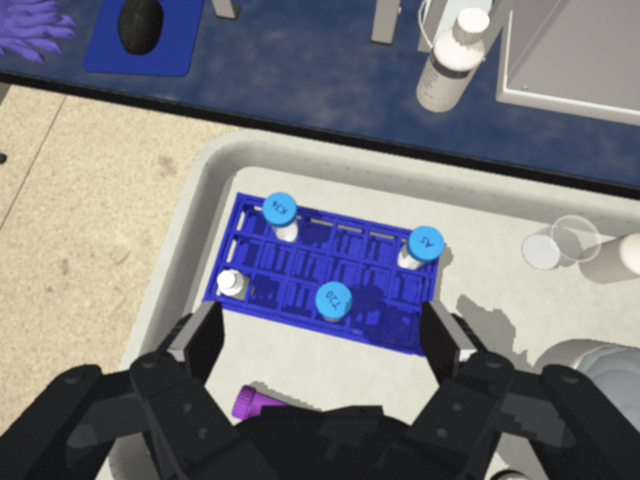

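The commanded lean wasn't fully reached: joint 6 is at its lower limit, 0.083. I'll fit the kinematics to choose a wrist branch, probably j5 near π.

```bash
cat > data.py <<'E'
D=[([-1.3585,.5912,.0484,1.6085,-.0333,.9427,-.0337],[.2183,.6913,.4047],None),
([-1.2193,.3297,.3404,2.0822,-.1592,.7528,-.4975],[.3341,.3909,.4131],None),
([-1.0888,.2766,.65,2.2035,-.2524,.7302,-.969],[.4073,.2026,.4174],None),
([-.9663,.319,.8464,2.1955,-.3504,.7592,-1.2547],[.4506,.0905,.4207],None),
([-.9017,.1669,.6577,2.4273,-1.5082,.0828,-.1568],[.4148,.0881,.4121],None)]
E
python3 - <<'E'
from h import *
from data import D
from scipy.optimize import least_squares
import itertools
s=state(); print(s["position"],s["ee_rot"],s["joint_pos"])
# quats known
Q=[[-1.1e-4,.152237,.988343,-.0011],[0,.601,.799,0],[-.001,.907,.421,.001],[0,.995,.1,.002],list(s["ee_rot"])]
def chain(q,sg,o):
    Rs=[];R=Ro.from_euler("z",o)
    for i in range(7):
        R=R*Ro.from_euler("zyzyzyz"[i],sg[i]*q[i]); Rs.append(R)
    return Rs
best=[]
for sg in itertools.product([1,-1],repeat=7):
    for of in (0,np.pi):
      for o in (0,):
        def res(x):
            r=[]
            for (q,p,_),qq in zip(D,Q):
                r+=list((rot(qq).inv()*chain(q,sg,x[0])[-1]*Ro.from_euler("z",x[1])).as_rotvec())
            return r
        for x0 in ([2.6,of],[-2.6,of],[0.5,of],[-.5,of]):
          S=least_squares(res,x0); best.append((S.cost,sg,S.x))
best.sort(key=lambda b:b[0])
for b in best[:6]: print(b)
E
```

```text
[0.415  0.0887 0.4117] [-0.0402  0.954   0.1012  0.2793] [-0.8999  0.1684  0.6557  2.4265 -1.4922  0.085  -0.1738]
(np.float64(1.1074193984692678e-05), (-1, 1, -1, 1, -1, 1, -1), array([0.0025, 1.5742]))
(np.float64(1.1074193984693e-05), (-1, -1, -1, -1, -1, -1, -1), array([-3.1391, -1.5674]))
(np.float64(1.107419398469395e-05), (-1, 1, -1, 1, -1, 1, -1), array([0.0025, 1.5742]))
(np.float64(1.1074193984694079e-05), (-1, -1, -1, -1, -1, -1, -1), array([3.1441, 4.7158]))
(np.float64(1.1074193984695245e-05), (-1, -1, -1, -1, -1, -1, -1), array([-3.1391, -1.5674]))
(np.float64(1.107419398469579e-05), (-1, -1, -1, -1, -1, -1, -1), array([ 3.1441, -1.5674]))
```

Run:
```python
from h import *
from data import D
sg=(-1,1,-1,1,-1,1,-1)
def chain(q):
    Rs=[];R=Ro.identity()
    for i in range(7):
        R=R*Ro.from_euler("zyzyzyz"[i],sg[i]*q[i]); Rs.append(R.as_matrix())
    return Rs
def rows(q,ks):
    Rs=chain(q); out=[]
    for i,a in ks: out.append(Rs[i][:,a])
    return np.stack(out,1)
for ks in ([(2,2),(4,2),(6,2)],[(2,2),(2,0),(4,2),(4,0),(6,2)],[(2,2),(2,0),(4,2),(4,0),(6,2),(5,0)],[(1,0),(2,2),(2,0),(4,2),(4,0),(6,2)]):
    A=[];b=[]
    for q,p,_ in D:
        A.append(np.hstack([np.array([[0],[0],[1.]]),rows(q,ks)])); b+=p
    A=np.vstack(A); x,r,k,sv=np.linalg.lstsq(A,np.array(b),rcond=None)
    print(ks,x,"res",np.abs(A@x-b).max(),"sv",sv[-1])
```

```text
[(2, 2), (4, 2), (6, 2)] [0.4541 0.5002 0.5341 0.1259] res 0.04341557402966634 sv 0.2967287133012264
[(2, 2), (2, 0), (4, 2), (4, 0), (6, 2)] [ 0.4241  0.5044  0.0158  0.4968 -0.0158  0.1319] res 0.04503429856321478 sv 0.23941015547246167
[(2, 2), (2, 0), (4, 2), (4, 0), (6, 2), (5, 0)] [ 0.4715  0.4978 -0.0059  0.5019  0.0255  0.1523 -0.0486] res 0.04297210394928397 sv 0.20882487633439048
[(1, 0), (2, 2), (2, 0), (4, 2), (4, 0), (6, 2)] [ 0.2998 -0.0646  0.6205  0.0624  0.4686  0.0003  0.135 ] res 0.04104257119986909 sv 0.16115143158137868
```

Run:
```python
from h import *
from data import D
import itertools
sg=(-1,1,-1,1,-1,1,-1)
def chain(q):
    Rs=[np.eye(3)];R=Ro.identity()
    for i in range(7):
        R=R*Ro.from_euler("zyzyzyz"[i],sg[i]*q[i]); Rs.append(R.as_matrix())
    return Rs
base=[(0,2),(3,2),(5,2),(7,2)]
cand=[(0,0),(0,1),(2,0),(2,1),(3,0),(4,0),(4,1),(5,0),(6,0),(6,1),(7,0),(7,1)]
out=[]
for n in (1,2,3):
  for ex in itertools.combinations(cand,n):
    ks=base+list(ex); A=np.vstack([np.stack([chain(q)[i][:,a] for i,a in ks],1) for q,_,_ in D]); b=np.concatenate([p for _,p,_ in D])
    x=np.linalg.lstsq(A,b,rcond=None)[0]; out.append((np.abs(A@x-b).max(),n,ex,x))
out.sort(key=lambda o:o[0]+.003*o[1])
for o in out[:12]: print(o)
```

```text
(np.float64(0.00020256953161133795), 2, ((2, 1), (4, 1)), array([ 0.2942,  0.6235,  0.4645,  0.1349, -0.021 , -0.0242]))
(np.float64(0.0023191028214453596), 2, ((0, 0), (4, 1)), array([ 0.3064,  0.6128,  0.4696,  0.1346,  0.0123, -0.0339]))
(np.float64(2.97085673038322e-05), 3, ((2, 1), (4, 1), (6, 1)), array([ 0.2945,  0.6237,  0.4645,  0.1354, -0.0211, -0.0239, -0.0003]))
(np.float64(4.782857270058116e-05), 3, ((2, 1), (4, 1), (6, 0)), array([ 0.294 ,  0.6237,  0.4648,  0.1347, -0.021 , -0.0242,  0.0003]))
(np.float64(6.866007356803872e-05), 3, ((2, 1), (4, 1), (5, 0)), array([ 0.2944,  0.6234,  0.4648,  0.1346, -0.021 , -0.0242,  0.0003]))
(np.float64(7.06261982203471e-05), 3, ((0, 0), (2, 1), (4, 1)), array([ 0.2947,  0.623 ,  0.4647,  0.1349,  0.0006, -0.02  , -0.0246]))
(np.float64(0.0001078365696524225), 3, ((2, 1), (4, 1), (7, 1)), array([ 0.2946,  0.6233,  0.4647,  0.135 , -0.0211, -0.024 , -0.0002]))
(np.float64(0.00011561878863261543), 3, ((0, 1), (2, 1), (4, 1)), array([ 0.2948,  0.6229,  0.4646,  0.1349,  0.0003, -0.021 , -0.0244]))
(np.float64(0.00013574002158341092), 3, ((2, 1), (4, 1), (7, 0)), array([ 0.2945,  0.6234,  0.465 ,  0.1349, -0.0207, -0.0246,  0.0003]))
(np.float64(0.0001469431321765441), 3, ((2, 0), (2, 1), (4, 1)), array([ 0.2948,  0.6229,  0.4646,  0.1348,  0.0003, -0.0208, -0.0245]))
(np.float64(0.003188401996129575), 2, ((4, 1), (7, 0)), array([ 0.3186,  0.6152,  0.4888,  0.1369, -0.0466,  0.0109]))
(np.float64(0.0001949114024276527), 3, ((2, 1), (4, 0), (4, 1)), array([ 0.2944,  0.6236,  0.4646,  0.135 , -0.0211,  0.0002, -0.0241]))
```

```bash
cat >> h.py <<'E'
from scipy.optimize import least_squares
SG=(-1,1,-1,1,-1,1,-1)
LO=np.array([-2.69,-.47,-1.27,.19,-1.53,.08,-3.09]);HI=np.array([2.69,2.24,1.36,2.51,4.68,2.07,3.09])
def fk(q):
    R=Ro.identity();p=np.array([0,0,.2942])
    off={1:[0,-.021,0],2:[0,0,.6235],3:[0,-.0242,0],4:[0,0,.4645],6:[0,0,.1349]}
    for i in range(7):
        R=R*Ro.from_euler("zyzyzyz"[i],SG[i]*q[i])
        if i in off: p=p+R.apply(off[i])
    return p,R*Ro.from_euler("z",np.pi/2)
def ik(P,R,q0,w=0.0,qr=None,fix3=None):
    qr=q0 if qr is None else qr
    def f(q):
        p,r=fk(q); e=[(p-P)*5,(r.inv()*R).as_rotvec(),w*(np.array(q)-qr)]
        if fix3 is not None: e.append([q[2]-fix3])
        return np.concatenate(e)
    S=least_squares(f,np.clip(q0,LO+.01,HI-.01),bounds=(LO,HI)); p,r=fk(S.x)
    return S.x,np.linalg.norm(p-P),(r.inv()*R).magnitude()
E
python3 - <<'E'
from h import *
T=np.array([.5235,.1075,.083])
def tcp(T,R,d=.159): return T-R.apply([0,0,d])
for psi in (11.6,):
  for (dz,pitch,roll) in ((0,45,0),(.15,45,0),(.15,45,180),(.25,45,180),(.15,10,180),(.25,10,180),(.35,10,180)):
    sols=[]
    for j5 in (0,3.14):
      for j7 in (-1.6,1.5):
        for j3 in (-.8,-.4,0,.4,.8):
          R=tool(psi,pitch,roll); P=tcp(T+[0,0,dz],R)
          q,e,a=ik(P,R,np.array([-.2,.3,j3,2,j5,.5,j7]),fix3=j3)
          if e<.001 and a<.003: sols.append(q)
    print(dz,pitch,roll,P)
    seen=[]
    for q in sols:
        if not any(np.abs(q-s).max()<.05 for s in seen): seen.append(q); print("   ",q)
E
```

```text
0 45 0 [0.4134 0.0849 0.1954]
0.15 45 0 [0.4134 0.0849 0.3454]
0.15 45 180 [0.4134 0.0849 0.3454]
0.25 45 180 [0.4134 0.0849 0.4454]
    [ 0.4026  0.1293 -0.8     2.4057  2.1788  0.2448 -0.6919]
    [ 0.0339  0.0946 -0.4     2.4176  2.3681  0.2018 -0.8965]
    [-0.3414  0.0791 -0.      2.4311  2.5565  0.1783 -1.0916]
    [-0.7128  0.076   0.4     2.4439  2.7798  0.1636 -1.3132]
    [-1.0711  0.0897  0.8     2.4541  3.1137  0.158  -1.6387]
0.15 10 180 [0.3701 0.076  0.2606]
0.25 10 180 [0.3701 0.076  0.3606]
0.35 10 180 [0.3701 0.076  0.4606]
```

```bash
cat > scan.py <<'E'
from h import *
T=np.array([.5235,.1075,.083])
def tcp(T,R,d=.159): return T-R.apply([0,0,d])
def best(P,R):
    b=None
    for j5 in (0,1.57,3.14):
      for j7 in (-1.6,0,1.5):
        for j3 in (-.5,.3):
          q,e,a=ik(P,R,np.array([-.2,.4,j3,2,j5,.6,j7]),w=.003,qr=np.array([-.3,.5,0,1.9,1.5,.8,0]))
          if e<.004 and a<.01:
              q,e,a=ik(P,R,q,w=1e-4)
              m=np.min(np.minimum(q-LO,HI-q))
              if e<.001 and a<.004 and (b is None or m>b[0]): b=(m,q)
    return b
if __name__=="__main__":
    for psi in (-80,-50,-20,11,40,60,80,100):
      for p0 in (45,55,62):
        r=[]
        for roll in (0,180):
            R=tool(psi,p0,roll); r.append(best(tcp(T,R),R))
        print(psi,p0,[ (round(x[0],2),np.round(x[1],2)) if x else None for x in r],flush=True)
E
time python3 scan.py
```

```text
-80 45 [(np.float64(0.47), array([-0.35,  0.82, -0.43,  2.04,  1.06,  1.21,  1.73])), (np.float64(0.45), array([-0.69,  0.79,  0.06,  2.06,  0.86,  0.92, -1.22]))]
-80 55 [(np.float64(0.44), array([-0.23,  0.77, -0.5 ,  2.07,  1.05,  1.08,  1.79])), (np.float64(0.42), array([-0.59,  0.72,  0.01,  2.09,  0.82,  0.79, -1.13]))]
-80 62 [(np.float64(0.42), array([-0.14,  0.75, -0.56,  2.09,  1.04,  0.99,  1.84])), (np.float64(0.4), array([-0.52,  0.68, -0.02,  2.11,  0.78,  0.7 , -1.05]))]
-50 45 [(np.float64(0.22), array([-0.59,  0.75, -0.15,  2.29,  1.48,  0.89,  1.72])), (np.float64(0.22), array([-0.58,  0.75, -0.16,  2.29,  1.48,  0.9 , -1.42]))]
-50 55 [(np.float64(0.24), array([-0.44,  0.68, -0.23,  2.27,  1.42,  0.76,  1.88])), (np.float64(0.23), array([-0.5 ,  0.68, -0.15,  2.28,  1.41,  0.71, -1.26]))]
-50 62 [(np.float64(0.26), array([-0.31,  0.66, -0.33,  2.25,  1.35,  0.7 ,  2.02])), (np.float64(0.25), array([-0.47,  0.64, -0.11,  2.26,  1.31,  0.57, -1.09]))]
-20 45 [(np.float64(0.0), array([-0.66,  0.75,  0.05,  2.51,  2.28,  0.83,  1.42])), (np.float64(0.02), array([-0.23,
[... 2008 characters left out ...]
))]
80 62 [(np.float64(0.15), array([ 0.57,  0.81, -0.85,  2.2 ,  0.46,  0.23, -0.67])), (np.float64(0.27), array([ 0.  ,  0.65, -0.05,  2.23, -1.26,  0.47, -2.16]))]
100 45 [(np.float64(0.14), array([ 0.82,  1.13, -1.13,  2.05,  0.35,  0.57, -0.15])), (np.float64(0.43), array([ 0.14,  0.78, -0.07,  2.08, -1.03,  0.85, -1.95]))]
100 55 [(np.float64(0.25), array([ 0.7 ,  0.98, -1.02,  2.08,  0.37,  0.51, -0.23])), (np.float64(0.4), array([ 0.04,  0.71, -0.03,  2.11, -0.98,  0.72, -2.06]))]
100 62 [(np.float64(0.34), array([ 0.6 ,  0.88, -0.93,  2.09,  0.38,  0.48, -0.29])), (np.float64(0.39), array([-0.04,  0.68,  0.01,  2.12, -0.92,  0.63, -2.16]))]
real	2m41.876s
user	2m40.125s
sys	0m0.169s
```

```bash
cat > plan.py <<'E'
from h import *
from scan import tcp
T=np.array([.5235,.1075,.083])
psi=-55
def go(T0,p,roll,q,n=1):
    R=tool(psi,p,roll); q,e,a=ik(tcp(T0,R),R,q,w=.003); q2,e,a=ik(tcp(T0,R),R,q,w=1e-5); return q2,e,a
q=np.array([-.55,.76,-.2,2.25,1.4,.92,-1.4])
q,e,a=go(T,45,180,q); print("grasp",q,e,a)
qg=q
for A in ([.5235,.1075,.30],[.56,.06,.30],[.55,.15,.30],[.6,.1,.32],[.6,.1,.4]):
    A=np.array(A);q=qg
    for k in range(1,5): q,e,a=go(T+(A-T)*k/4,45,180,q)
    print(A,"up",q,round(e,4))
    for r in range(150,-1,-30): q,e,a=go(A,45,r,q)
    print("  turn",q,round(e,4))
    for p in range(40,4,-5):
        q,e,a=go(A,p,0,q)
    print("  p5",q,round(e,4),round(a,3))
E
python3 plan.py
```

```text
grasp [-0.5515  0.7526 -0.1931  2.2481  1.3852  0.936  -1.398 ] 1.0590016119233447e-14 7.121794731511902e-14
[0.5235 0.1075 0.3   ] up [-0.4868  0.356  -0.2617  2.148   1.0322  1.0942 -0.8431] 0.0
  turn [-0.2438  0.395  -0.5755  2.138   1.0897  1.2095  2.2414] 0.0
  p5 [-0.5887  0.7052 -0.375   2.2256  1.3422  1.7757  1.7491] 0.0 0.0
[0.56 0.06 0.3 ] up [-0.404   0.3606 -0.2134  2.1357  1.0931  1.0226 -0.7783] 0.0
  turn [-0.1879  0.3895 -0.4914  2.1267  1.145   1.1255  2.3184] 0.0
  p5 [-0.518   0.6941 -0.3068  2.2355  1.4529  1.707   1.7777] 0.0 0.0
[0.55 0.15 0.3 ] up [-0.511   0.4111 -0.2778  2.0518  1.0103  1.1463 -0.8257] 0.0
  turn [-0.2516  0.463  -0.6285  2.0409  1.0903  1.2896  2.2439] 0.0
  p5 [-0.5885  0.7365 -0.4024  2.1173  1.3531  1.8219  1.8219] 0.0 0.0
[0.6  0.1  0.32] up [-0.4144  0.3981 -0.2355  2.0049  1.044   1.094  -0.7009] 0.0
  turn [-0.1769  0.4379 -0.5547  1.9947  1.1203  1.2191  2.3813] 0.0
  p5 [-0.4971  0.6942 -0.3486  2.1071  1.4694  1.7499  1.9079] 0.0 0.0
[0.6 0.1 0.4] up [-0.3973  0.3047 -0.2494  1.9223  0.959   1.1812 -0.5339] 0.0
  turn [-0.1571  0.3393 -0.5618  1.9124  1.0272  1.276   2.5526] 0.0
  p5 [-0.456   0.5646 -0.3996  2.0761  1.4695  1.7691  2.0701] 0.0 0.0
```

Run:
```python
from h import *
rel([.44,.10,.42],tool(11.6,90))
```

```text
pos [0.415  0.0887 0.4117] q [-0.8999  0.1684  0.6557  2.4265 -1.4922  0.085  -0.1738] w 0.08507053716300966 t 3.2833
move mm [27.  -5.8  7.6] rotvec [ -1.4 -32.8   0.5]
```

Request:
send_rows:
  moves:
    - [[0,6,-1,2,0,-6,0],[0,12,-2,3,0,-12,0],[0,18,-4,5,0,-18,0],[0,23,-5,6,-1,-24,0],[0,27,-6,8,-1,-30,0],[0,27,-6,8,-1,-33,0],[0,27,-6,8,-1,-33,0]]

```text
t: 3.87
position: [0.441, 0.1018, 0.4194]
ee_rot: [0.002, 0.994, 0.107, -0.006]
force: [0.3, -0.1, -0.7]
grip_width: 0.0856
```

Run:
```python
from h import *
rel([.45,.18,.38],tool(-55,90,180))
```

```text
pos [0.441  0.1018 0.4194] q [-1.2103  0.4665  1.2116  2.2115 -0.5817  0.8583 -0.9818] w 0.08562017765572563 t 3.8667
move mm [ 26.  -74.6  38.8] rotvec [  -0.6    0.7 -112.7]
```

Request:
send_rows:
  moves:
    - [[0,2,-5,3,0,0,-7],[0,4,-9,5,0,0,-14],[0,5,-14,8,0,0,-21],[0,7,-19,10,0,0,-28],[0,8,-24,12,0,0,-35],[0,10,-28,15,0,0,-42],[0,12,-33,17,0,0,-49],[0,13,-38,20,0,0,-56]]

```text
t: 4.53
position: [0.4454, 0.1423, 0.3987]
ee_rot: [0.0, 0.826, 0.564, -0.009]
force: [0.4, -0.1, -0.2]
grip_width: 0.0853
```

Run:
```python
from h import *
rel([.45,.18,.38],tool(-55,90,180))
```

```text
pos [0.4454 0.1423 0.3987] q [-1.0659  0.3867  0.8612  2.1982 -0.4243  0.7467 -0.2899] w 0.08533175896933601 t 4.5333
move mm [37.  -9.3 18.3] rotvec [ -0.9   0.5 -56.3]
```

Request:
send_rows:
  moves:
    - [[0,5,-1,2,0,0,-7],[0,9,-2,5,0,0,-14],[0,14,-3,7,0,0,-21],[0,19,-5,9,0,0,-28],[0,23,-6,11,0,0,-35],[0,28,-7,14,-1,0,-42],[0,33,-8,16,-1,0,-49],[0,37,-9,18,-1,0,-56]]

```text
t: 5.2
position: [0.4501, 0.1808, 0.3797]
ee_rot: [0.004, 0.461, 0.887, -0.005]
force: [0.3, 0.1, 0.2]
grip_width: 0.0855
```

Run:
```python
from h import *
rel([.45,.2,.37],tool(-55,45,180))
```

```text
pos [0.4501 0.1808 0.3797] q [-0.8981  0.3704  0.541   2.1778 -0.2867  0.6658  0.4539] w 0.08547539105303628 t 5.2
move mm [15.9 11.   9.5] rotvec [ -0.3 -44.4   0.2]
```

Run:
```python
from h import *
s=state();q=np.array(s["joint_pos"]);P0,R0=fk(q);P1=np.array([.45,.2,.37]);R1=tool(-55,45,180)
rv=(R0.inv()*R1).as_rotvec()
for k in range(1,9):
    q,e,a=ik(P0+(P1-P0)*k/8,R0*Ro.from_rotvec(rv*k/8),q,w=.02); print(q)
```

```text
[-0.9845  0.3856  0.6172  2.1855 -0.1934  0.6279  0.3643]
[-1.075   0.4093  0.7029  2.1934 -0.1049  0.5955  0.2795]
[-1.1652  0.4428  0.7943  2.2013 -0.0258  0.5671  0.2039]
[-1.2503  0.4868  0.8868  2.209   0.0413  0.5409  0.1398]
[-1.3262  0.5408  0.9757  2.2164  0.0959  0.5158  0.0869]
[-1.3907  0.6038  1.0576  2.2233  0.1397  0.491   0.0434]
[-1.4436  0.674   1.1316  2.2297  0.1747  0.4664  0.0066]
[-1.4859  0.7497  1.1978  2.2355  0.203   0.4422 -0.0256]
```

```bash
cat > sim.py <<'E'
from h import *
def jac(q):
    J=np.zeros((6,7));p0,R0=fk(q)
    for i in range(7):
        d=np.array(q,float);d[i]+=1e-5;p,R=fk(d);J[:3,i]=(p-p0)/1e-5;J[3:,i]=(R*R0.inv()).as_rotvec()/1e-5
    return J,p0,R0
def track(q,P1,R1,n=30,lam=.01,W=None):
    q=np.array(q,float);P0,R0=fk(q);rv=(R0.inv()*R1).as_rotvec()
    W=np.ones(7) if W is None else W
    for k in range(1,n+1):
        Pt=P0+(P1-P0)*k/n;Rt=R0*Ro.from_rotvec(rv*k/n)
        for _ in range(2):
            J,p,R=jac(q);e=np.r_[Pt-p,(Rt*R.inv()).as_rotvec()]
            JW=J*W
            dq=W*(JW.T@np.linalg.solve(JW@JW.T+lam**2*np.eye(6),e)); q=np.clip(q+dq,LO+.002,HI-.002)
    p,R=fk(q)
    return q,np.linalg.norm(p-P1),(R.inv()*R1).magnitude()
if __name__=="__main__":
    q=[-1.2103,.4665,1.2116,2.2115,-.5817,.8583,-.9818]
    print(track(q,np.array([.45,.18,.38]),tool(-55,90,180)))
    print(" real [-0.8981  0.3704  0.541   2.1778 -0.2867  0.6658  0.4539]")
    q=[-1.3585,.5912,.0484,1.6085,-.0333,.9427,-.0337]
    q2,_,_=track(q,np.array([.4506,.0905,.4207]),tool(11.6,90)); print(q2)
    print(" real [-.9663,.319,.8464,2.1955,-.3504,.7592,-1.2547]")
    q3,e,a=track([-.9663,.319,.8464,2.1955,-.3504,.7592,-1.2547],np.array([.4149,.0887,.4120]),tool(11.6,57)); print(q3,e,a)
    print(" real [-0.9017  0.1669  0.6577  2.4273 -1.5082  0.0828 -0.1568]")
E
python3 sim.py
```

```text
(array([-0.8911,  0.3681,  0.5372,  2.1791, -0.303 ,  0.6651,  0.4682]), np.float64(3.836075792772586e-08), 6.4454054225167126e-09)
 real [-0.8981  0.3704  0.541   2.1778 -0.2867  0.6658  0.4539]
[-0.9738  0.3226  0.8574  2.1952 -0.3543  0.763  -1.2499]
 real [-.9663,.319,.8464,2.1955,-.3504,.7592,-1.2547]
[-0.747   0.1513  0.4605  2.4223 -0.641   0.082  -1.0407] 0.00929863880081652 0.06903266383217378
 real [-0.9017  0.1669  0.6577  2.4273 -1.5082  0.0828 -0.1568]
```

```bash
cat > fast.py <<'E'
from h import *
def rz(a): c,s=np.cos(a),np.sin(a); return np.array([[c,-s,0],[s,c,0],[0,0,1.]])
def ry(a): c,s=np.cos(a),np.sin(a); return np.array([[c,0,s],[0,1,0],[-s,0,c]])
OFF={1:np.array([0,-.021,0]),2:np.array([0,0,.6235]),3:np.array([0,-.0242,0]),4:np.array([0,0,.4645]),6:np.array([0,0,.1349])}
RT=rz(np.pi/2)
def jf(q):
    R=np.eye(3);p=np.array([0,0,.2942]);ax=[];og=[]
    for i in range(7):
        ax.append(SG[i]*R[:,2 if i%2==0 else 1]);og.append(p)
        R=R@(rz if i%2==0 else ry)(SG[i]*q[i])
        if i in OFF:p=p+R@OFF[i]
    J=np.zeros((6,7))
    for i in range(7): J[:3,i]=np.cross(ax[i],p-og[i]);J[3:,i]=ax[i]
    return J,p,R@RT
def track(q,P1,R1,lam=.01,log=None):
    q=np.array(q,float);_,P0,M0=jf(q);R0=Ro.from_matrix(M0);rv=(R0.inv()*R1).as_rotvec()
    n=int(max(3,np.degrees(np.linalg.norm(rv))/7,np.linalg.norm(P1-P0)/.03))
    Rts=(R0*Ro.from_rotvec(np.outer(np.arange(1,n+1)/n,rv))).as_matrix();mm=9;err=0
    for k in range(n):
        Pt=P0+(P1-P0)*(k+1)/n
        for _ in range(2):
            J,p,R=jf(q);E=Rts[k]@R.T
            w=np.array([E[2,1]-E[1,2],E[0,2]-E[2,0],E[1,0]-E[0,1]])/2
            e=np.r_[Pt-p,w]
            q=np.clip(q+J.T@np.linalg.solve(J@J.T+lam**2*np.eye(6),e),LO+.002,HI-.002)
        mm=min(mm,np.min(np.minimum(q-LO,HI-q)))
        if log is not None: log.append(q)
    _,p,R=jf(q)
    return q,mm,max(np.linalg.norm(p-P1)*10,Ro.from_matrix(R1.as_matrix().T@R).magnitude())
TT=np.array([.5235,.1075,.083])
def tcp(T,R,d=.159): return T-R.apply([0,0,d])
def job(q,psi,p0,roll,A,v=False):
    """from pregrasp on; returns min margin"""
    M=9
    el=lambda p:p0-90+p   # cap elevation after half turn
    st=[(TT+[0,0,.10],p0,roll),(TT,p0,roll),(A,p0,roll)]
    half=[roll+ (90 if roll<=0 else -90), roll+(180 if roll<=0 else -180)]
    pd=90-p0-30; pd=max(pd,-5); pl=90-p0
    st+=[(A,p0,half[0]),(A,p0,half[1]),(A,pd,half[1]),(A,p0,half[1]),(A,p0,half[0]),(A,p0,roll),(A,p0,half[0]),(A,pl,half[1])]
    for T,p,r in st:
        R=tool(psi,p,r);q,m,e=track(q,tcp(T,R),R)
        if v: print(T,p,r,q,round(m,2),round(e,4))
        M=min(M,m)
        if e>.03 or M<.02: return -1
    return M
E
cat > search.py <<'E'
from fast import *
rng=np.random.default_rng(0)
s=state();q0=np.array(s["joint_pos"]);print(q0)
best=(-1,)
import time;t0=time.time()
while time.time()-t0<400:
    psi=rng.uniform(-95,-35);p0=rng.choice([45,45,50]);roll=rng.choice([0,180,-180])
    nw=rng.integers(0,3);wps=[]
    q=q0;ok=True;M=9
    for _ in range(nw):
        w=(np.array([rng.uniform(.4,.65),rng.uniform(-.1,.35),rng.uniform(.35,.5)]),rng.uniform(-180,180),rng.uniform(50,90),rng.uniform(-180,180))
        q,m,e=track(q,w[0],tool(*w[1:]));M=min(M,m);wps.append(w)
        if e>.03 or m<.03: ok=False;break
    if not ok: continue
    R=tool(psi,p0,roll);q,m,e=track(q,tcp(TT+[0,0,.16],R),R);M=min(M,m)
    if e>.03 or M<.03: continue
    A=np.array([rng.uniform(.5,.62),rng.uniform(.05,.15),rng.uniform(.28,.36)])
    r=min(M,job(q,psi,p0,roll,A))
    if r>best[0]:
        best=(r,psi,p0,roll,wps,A); print(best,flush=True)
E
timeout 450 python3 search.py
```

```text
[-0.8981  0.3704  0.541   2.1778 -0.2867  0.6658  0.4539]
(np.float64(0.26292308607562775), -56.78229876071274, np.int64(45), np.int64(0), [], array([0.502 , 0.1313, 0.353 ]))
(np.float64(0.3253290315215165), -69.95311326773721, np.int64(45), np.int64(180), [(array([ 0.5017, -0.0999,  0.4617]), 126.6753284043325, 55.557267164807904, 73.3628769360472)], array([0.5985, 0.1482, 0.3475]))
(np.float64(0.3492431024968168), -74.49544098763188, np.int64(45), np.int64(0), [], array([0.5986, 0.1085, 0.3181]))
(np.float64(0.37653451331461296), -94.27391505966844, np.int64(45), np.int64(180), [(array([0.4457, 0.3372, 0.4847]), 165.8393589348978, 74.15478630963011, 5.457732084951147)], array([0.5999, 0.1152, 0.2999]))
(np.float64(0.4054526385370343), -85.21814620606253, np.int64(45), np.int64(0), [(array([0.6271, 0.1044, 0.4037]), 167.7281018850665, 60.00661348595972, 81.77964615177177)], array([0.5383, 0.0919, 0.3477]))
```

Run:
```python
from fast import *
q0=np.array(state()["joint_pos"])
for psi in (-57,-62,-68):
  for A in ([.53,.12,.34],[.57,.11,.33]):
    R=tool(psi,45,0);P=tcp(TT+[0,0,.16],R);q,m,e=track(q0,P,R)
    print(psi,A,"m",m,e,"res",job(q,psi,45,0,np.array(A)))
psi=-62;R=tool(psi,45,0);P=tcp(TT+[0,0,.16],R);L=[];q,m,e=track(q0,P,R,log=L)
for x in L: p,r=fk(x); print(x,p,r.apply([0,0,1]))
job(q,psi,45,0,np.array([.53,.12,.34]),v=True)
rel(P,R)
```

```text
-57 [0.53, 0.12, 0.34] m 0.31887098073902465 3.4926213267089283e-06 res 0.26466756765516886
-57 [0.57, 0.11, 0.33] m 0.31887098073902465 3.4926213267089283e-06 res 0.26466756765516886
-62 [0.53, 0.12, 0.34] m 0.3468676745446242 4.000221846230402e-06 res 0.30482108430286514
-62 [0.57, 0.11, 0.33] m 0.3468676745446242 4.000221846230402e-06 res 0.30482108430286514
-68 [0.53, 0.12, 0.34] m 0.3483450534880692 4.660334950820397e-06 res 0.35286883959350224
-68 [0.57, 0.11, 0.33] m 0.3483450534880692 4.660334950820397e-06 res 0.35286883959350224
[-0.8809  0.3782  0.5173  2.1631 -0.2483  0.7116  0.5332] [0.451  0.1819 0.3787] [-0.0373 -0.0396 -0.9985]
[-0.8665  0.3865  0.4952  2.1491 -0.2082  0.7554  0.6114] [0.4519 0.1829 0.3777] [-0.0726 -0.0713 -0.9948]
[-0.8545  0.3951  0.4744  2.1359 -0.1665  0.7968  0.6886] [0.4527 0.184  0.3767] [-0.1039 -0.1067 -0.9888]
[-0.8446  0.4037  0.4547  2.1236 -0.1234  0.8357  0.765 ] [0.4536 0.1851 0.3756] [-0.1305 -0.1453 -0.9807]
[-0.8365  0.4123  0.4357  2.1124 -0.0788  0.8718  0.8408] [0.4544 0.1862 0.3746] [-0.1521 -0.1865 -0.9706]
[-0.8301  0.4207  0.4
[... 2488 characters left out ...]
15 180 [-1.3594  0.6855  0.7621  2.1316  0.977   1.0824 -0.9189] 0.38 0.0001
[0.53 0.12 0.34] 45 180 [-1.1823  0.3925  0.6408  2.062   0.693   0.9615 -0.5468] 0.39 0.0001
[0.53 0.12 0.34] 45 90 [-0.9692  0.3496  0.3499  2.0537  0.7816  1.0508  0.9238] 0.45 0.0
[0.53 0.12 0.34] 45 0 [-0.7927  0.3361  0.1212  2.0464  0.8348  1.1156  2.4348] 0.46 0.0
[0.53 0.12 0.34] 45 90 [-0.9665  0.3492  0.3463  2.0536  0.7825  1.0519  0.9227] 0.46 0.0
[0.53 0.12 0.34] 45 180 [-1.1726  0.3896  0.6269  2.0616  0.6981  0.9661 -0.5526] 0.45 0.0
pos [0.4501 0.1808 0.3797] q [-0.8981  0.3704  0.541   2.1778 -0.2867  0.6658  0.4539] w 0.08547539105303628 t 5.2
move mm [ 9.7 31.9 24. ] rotvec [  65.4    3.7 -160.5]
```

Request:
send_rows:
  moves:
    - [[0,0,1,1,2.6,0.2,-6.4],[0,1,2,2,5.2,0.3,-12.8],[0,1,4,3,7.8,0.5,-19.2],[0,2,5,4,10.4,0.6,-25.6],[0,2,6,5,13,0.8,-32],[0,2,8,6,15.6,0.9,-38.4],[0,3,9,7,18.2,1,-44.8],[0,3,10,8,20.8,1.2,-51.2]]

```text
t: 5.87
position: [0.4569, 0.1894, 0.3712]
ee_rot: [-0.088, 0.025, 0.983, -0.16]
force: [-0.8, 0.0, -0.1]
grip_width: 0.0855
```

Run:
```python
from fast import *
R=tool(-62,45,0);P=tcp(TT+[0,0,.16],R);rel(P,R)
```

```text
pos [0.4569 0.1894 0.3712] q [-0.8242  0.4363  0.3884  2.0883  0.0514  0.9532  1.0406] w 0.08547628840169404 t 5.8667
move mm [-14.8  21.8   6.8] rotvec [  44.2    2.4 -109. ]
```

Request:
send_rows:
  moves:
    - [[0,-1,1,0,2.6,0.1,-6.4],[0,-2,3,1,5.2,0.3,-12.8],[0,-3,4,1,7.8,0.4,-19.2],[0,-4,5,2,10.4,0.6,-25.6],[0,-5,7,2,13,0.7,-32],[0,-6,8,2,15.6,0.8,-38.4],[0,-7,9,3,18.2,1,-44.8],[0,-8,11,3,20.8,1.1,-51.2]]

```text
t: 6.53
position: [0.465, 0.1988, 0.3632]
ee_rot: [-0.16, -0.417, 0.851, -0.278]
force: [0.7, 0.5, -0.5]
grip_width: 0.0852
```

Run:
```python
from fast import *
R=tool(-62,45,0);P=tcp(TT+[0,0,.16],R);rel(P,R)
```

```text
pos [0.465  0.1988 0.3632] q [-0.8185  0.4795  0.2668  2.0755  0.4572  1.0562  1.6062] w 0.08515631549307744 t 6.5333
move mm [-12.3   2.    1.1] rotvec [ 23.    1.  -57.5]
```

Request:
send_rows:
  moves:
    - [[0,-1,0,0,2.6,0.1,-6.5],[0,-3,0,0,5.2,0.2,-13],[0,-4,1,0,7.8,0.3,-19.5],[0,-6,1,1,10.4,0.5,-26],[0,-7,1,1,13,0.6,-32.5],[0,-9,1,1,15.6,0.7,-39],[0,-10,2,1,18.2,0.8,-45.5],[0,-11,2,1,20.8,0.9,-52]]

```text
t: 7.2
position: [0.4705, 0.2073, 0.3558]
ee_rot: [0.195, 0.766, -0.516, 0.329]
force: [0.7, 0.2, 0.3]
grip_width: 0.0853
```

Run:
```python
from fast import *
R=tool(-62,45,0);P=tcp(TT+[0,0,.12],R);rel(P,R)
c=camera_params("wrist")
p,d=grab_frame("wrist"); cv2.imwrite("pics/w3.png",p)
for m in masks_of("sample_tube","wrist"):
    r=m["region"]; ys,xs=np.nonzero(r&(d>0)); 
    if len(ys)==0: continue
    P=np.array([backproj(c,(x,y),d[y,x]) for y,x in zip(ys,xs)])
    t=P[P[:,2]>.113]
    print(m["conf"],np.round(m["extent"]),np.median(P,0), "cap",(np.percentile(t,3,axis=0)+np.percentile(t,97,axis=0))/2 if len(t) else None)
```

```text
pos [0.4705 0.2073 0.3558] q [-0.8037  0.4733  0.1552  2.1443  0.8923  0.961   2.1768] w 0.08531017075425895 t 7.2
move mm [-28.1   1.6  29. ] rotvec [ 1.8 -0.  -5.2]
0.8 [298. 340. 344. 392.] [0.5235 0.108  0.1159] cap [0.5248 0.1067 0.1159]
```

View pics/w3.png

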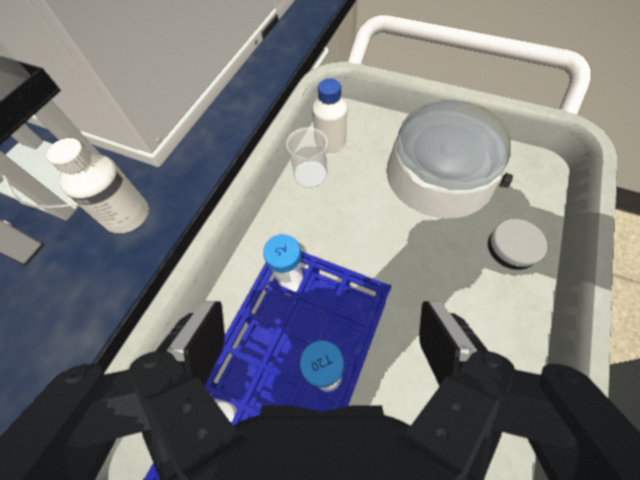

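Request:
send_rows:
  moves:
    - [[0,-7,0,7,0.5,0,-1.3],[0,-14,1,14,1,0,-2.6],[0,-21,1,21,1.4,0,-3.9],[0,-28,2,29,1.8,0,-5.2],[0,-28,2,29,1.8,0,-5.2]]

```text
t: 7.72
position: [0.4693, 0.2058, 0.3129]
ee_rot: [0.199, 0.791, -0.477, 0.327]
force: [0.3, 0.8, -0.8]
grip_width: 0.0855
```

```bash
sed -i 's/^TT=.*/TT=np.array([.524,.107,.083])/' fast.py
python3 - <<'E'
from fast import *
R=tool(-62,45,0);P=tcp(TT,R);rel(P,R)
p,d=grab_frame("wrist"); cv2.imwrite("pics/w4.png",p)
E
```

```text
pos [0.4693 0.2058 0.3129] q [-0.8033  0.5431  0.1557  2.1796  0.9716  0.8789  2.15  ] w 0.08553810529104845 t 7.7167
move mm [-82.8  -2.3  83.4] rotvec [ 0.3 -0.  -0. ]
```

View pics/w4.png

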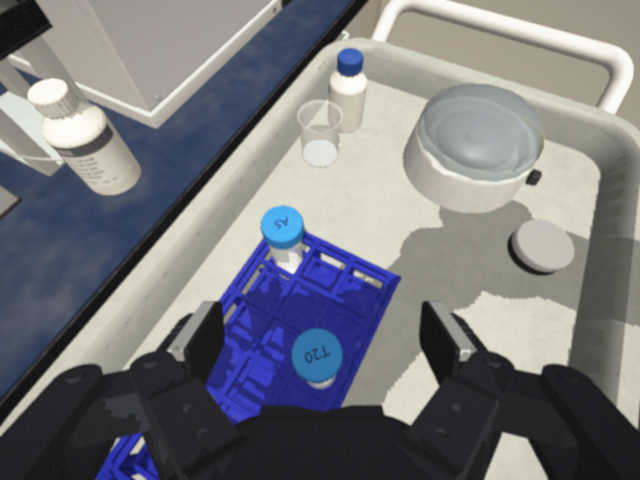

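Request:
send_rows:
  moves:
    - [[0,-14,0,14,0,0,0],[0,-28,-1,28,0,0,0],[0,-42,-1,42,0,0,0],[0,-55,-2,55,0,0,0],[0,-64,-2,64,0,0,0],[0,-70,-2,70,0,0,0],[0,-70,-2,70,0,0,0]]

```text
t: 8.35
position: [0.471, 0.2067, 0.2135]
ee_rot: [0.2, 0.791, -0.477, 0.327]
force: [0.7, -0.6, 0.3]
grip_width: 0.0855
```

Run:
```python
from fast import *
R=tool(-62,45,0);P=tcp(TT,R);rel(P,R)
p,d=grab_frame("wrist"); cv2.imwrite("pics/w5.png",p)
p,d=grab_frame("top"); cv2.imwrite("pics/t5.png",p)
p,d=grab_frame("scene"); cv2.imwrite("pics/s5.png",cv2.resize(p[180:340,150:340],None,fx=4,fy=4)[:600])
```

```text
pos [0.471  0.2067 0.2135] q [-0.8188  0.7356  0.1815  2.2031  1.1022  0.7416  1.9234] w 0.08550345037664739 t 8.35
move mm [-12.5  -0.1  13.1] rotvec [ 0.4 -0.1 -0. ]
```

View pics/w5.png

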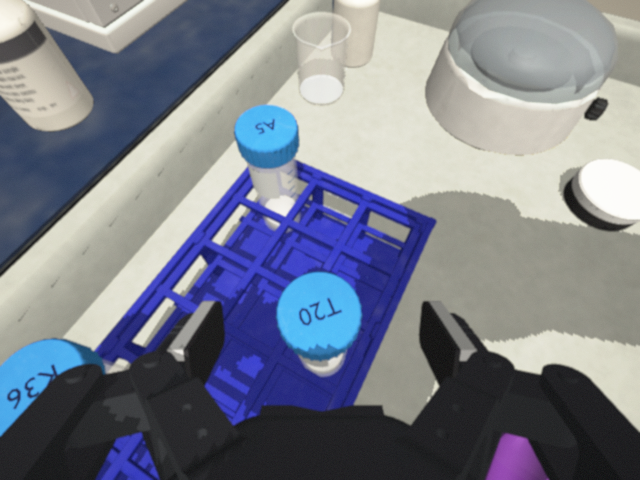

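View pics/s5.png

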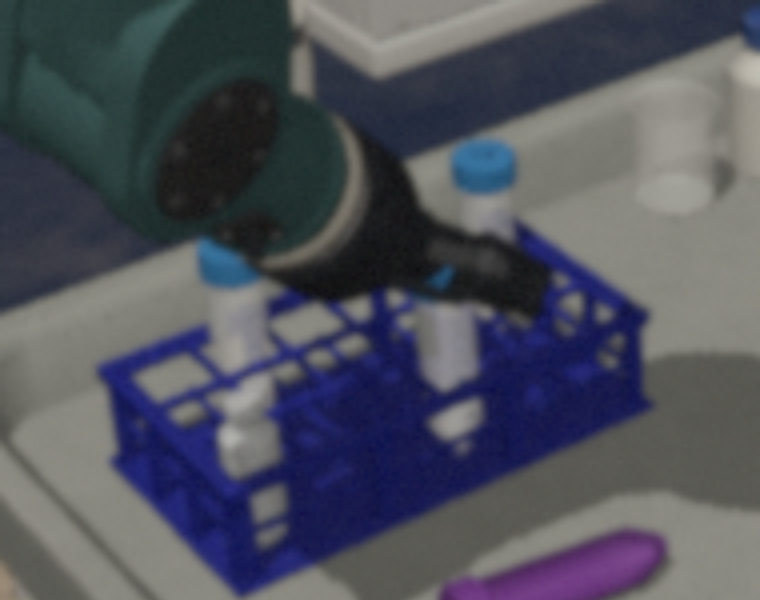

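Request:
send_rows:
  moves:
    - [[0,-6,0,6,0,0,0],[0,-12,0,13,0,0,0],[0,-12,0,13,0,0,0],[60,-12,0,13,0,0,0],[110,-12,0,13,0,0,0],[110,-12,0,13,0,0,0],[110,-12,0,13,0,0,0]]

```text
t: 9.08
position: [0.4718, 0.2059, 0.198]
ee_rot: [0.199, 0.79, -0.478, 0.328]
force: [-0.1, -0.2, -0.4]
grip_width: 0.0484
```

Run:
```python
from fast import *
R=tool(-62,45,0);P=tcp(TT,R);rel(P,R);print(state()["force"])
p,d=grab_frame("wrist"); cv2.imwrite("pics/w6.png",p)
p,d=grab_frame("scene"); cv2.imwrite("pics/s6.png",cv2.resize(p[180:330,180:330],None,fx=4,fy=4))
```

```text
pos [0.4718 0.2059 0.198 ] q [-0.8213  0.7671  0.188   2.2039  1.1289  0.7198  1.8818] w 0.04842751312330837 t 9.0833
move mm [-2.2  0.3  1.4] rotvec [ 0.3 -0.1 -0.2]
[-0.1414 -0.2052 -0.3592]
```

View pics/w6.png

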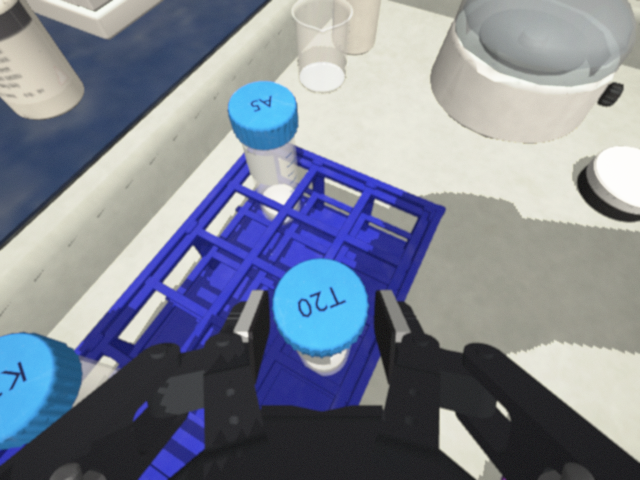

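View pics/s6.png

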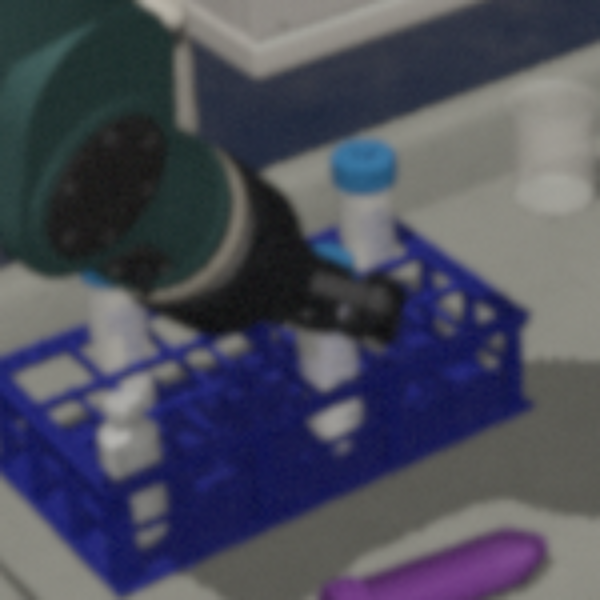

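Request:
send_rows:
  moves:
    - [[110,-2,0,1,0,0,0],[140,-2,0,1,0,0,0],[180,-2,0,1,0,0,0],[220,-2,0,1,0,0,0],[255,-2,0,1,0,0,0],[255,-2,0,1,0,0,0],[255,-2,0,1,0,0,0],[255,-2,0,1,0,0,0]]

```text
t: 9.85
position: [0.4713, 0.2064, 0.1959]
ee_rot: [0.199, 0.79, -0.478, 0.328]
force: [-2.4, 1.0, 3.2]
grip_width: 0.0279
```

Run:
```python
from fast import *
R=tool(-62,45,0);P=tcp(TT,R);rel(P,R);print(state()["force"])
p,d=grab_frame("wrist"); cv2.imwrite("pics/w7.png",p)
p,d=grab_frame("scene"); cv2.imwrite("pics/s7.png",cv2.resize(p[180:330,180:330],None,fx=4,fy=4))
```

```text
pos [0.4713 0.2064 0.1959] q [-0.8227  0.7712  0.188   2.2041  1.1305  0.7184  1.8768] w 0.027857382488604397 t 9.85
move mm [-0.3  0.1  0.4] rotvec [ 0.3 -0.1 -0.2]
[-2.4403  1.0229  3.2061]
```

View pics/w7.png

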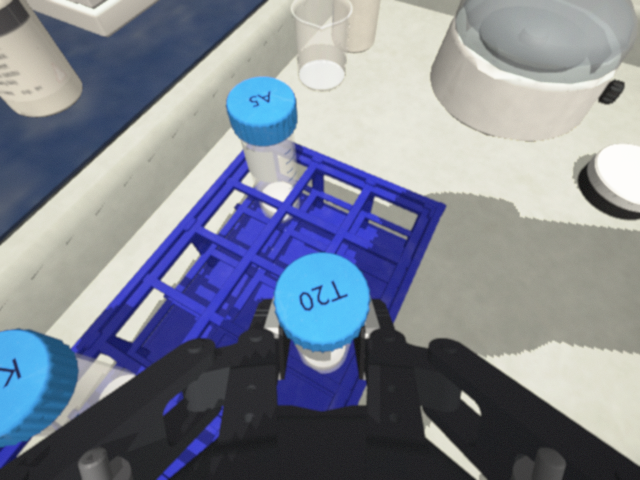

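View pics/s7.png

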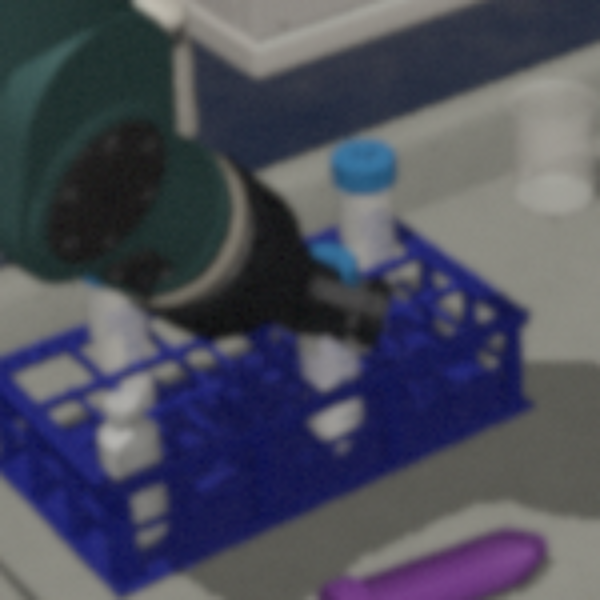

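Grip width is 27.9 mm, which matches the 29 mm body, with the pads just under the cap. Lifting straight up.

Request:
send_rows:
  moves:
    - [[255,5,0,-5,0,0,0],[255,14,0,-14,0,0,0],[255,25,0,-25,0,0,0],[255,37,0,-37,0,0,0],[255,49,0,-49,0,0,0],[255,58,0,-58,0,0,0],[255,64,0,-64,0,0,0],[255,64,0,-64,0,0,0]]

```text
t: 10.62
position: [0.472, 0.2066, 0.2882]
ee_rot: [0.198, 0.79, -0.479, 0.328]
force: [0.1, -0.3, -1.4]
grip_width: 0.028
```

Run:
```python
from fast import *
R=tool(-62,45,0);P=tcp(np.array([.53,.12,.36]),R);rel(P,R);print(state()["force"])
p,d=grab_frame("wrist"); cv2.imwrite("pics/w8.png",p)
p,d=grab_frame("scene"); cv2.imwrite("pics/s8.png",cv2.resize(p[130:330,180:330],None,fx=3,fy=3))
```

```text
pos [0.472  0.2066 0.2882] q [-0.8066  0.5908  0.1642  2.1855  1.0039  0.8403  2.0914] w 0.02803130671396768 t 10.6167
move mm [ 124.2  -10.9 -136.4] rotvec [ 0.2 -0.  -0.3]
[ 0.132  -0.3251 -1.4485]
```

View pics/w8.png

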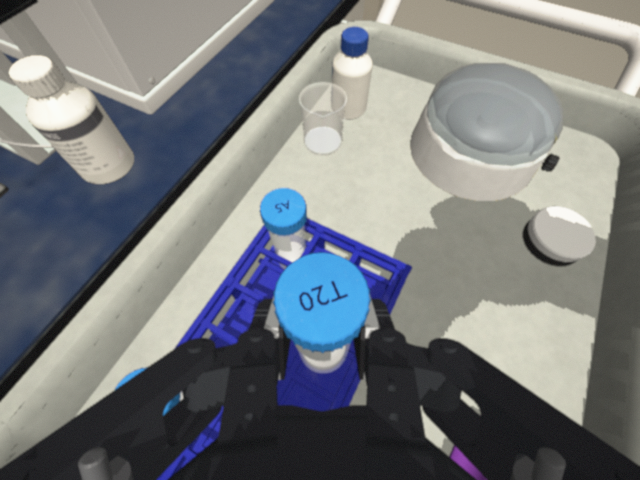

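View pics/s8.png

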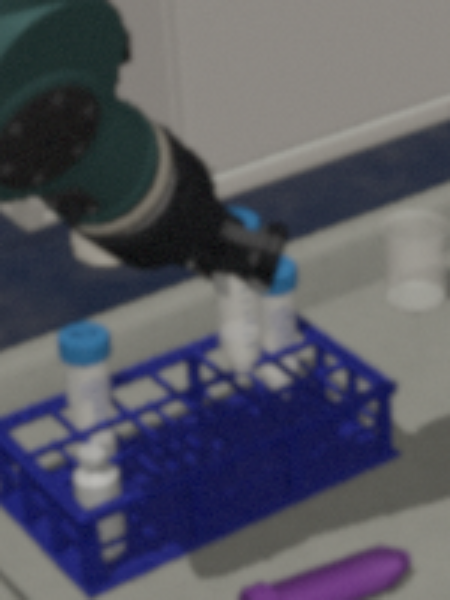

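Request:
send_rows:
  moves:
    - [[255,14,-1,-15,0,0,0],[255,31,-2,-34,0,0,0],[255,50,-4,-55,0,0,0],[255,70,-6,-77,0,0,0],[255,90,-8,-99,0,0,0],[255,108,-9,-118,0,0,0],[255,124,-10,-136,0,0,0],[255,124,-11,-136,0,0,0]]

```text
t: 11.38
position: [0.4783, 0.2201, 0.4739]
ee_rot: [0.196, 0.79, -0.479, 0.329]
force: [0.6, 1.0, -0.5]
grip_width: 0.028
```

Request:
send_rows:
  moves:
    - [[255,0,0,0,0,0,5],[255,0,0,0,0,0,12],[255,0,0,0,0,0,19],[255,0,0,0,0,0,26],[255,0,0,0,0,0,33],[255,0,0,0,0,0,40],[255,0,0,0,0,0,47],[255,0,0,0,0,0,54]]

```text
t: 12.05
position: [0.478, 0.2201, 0.472]
ee_rot: [-0.025, -0.484, 0.786, -0.382]
force: [0.1, 0.5, -0.7]
grip_width: 0.0284
```

Run:
```python
from fast import *
R=tool(-62,45,180);P=tcp(np.array([.53,.12,.36]),R);rel(P,R);print(state()["force"])
```

```text
pos [0.478  0.2201 0.472 ] q [-0.9032  0.3189  0.26    2.0291  0.7918  1.1132  1.5479] w 0.02838725471219764 t 12.05
move mm [ 1.2  0.2 -0.1] rotvec [ -0.1  -0.1 125.3]
[ 0.1373  0.5235 -0.6956]
```

Request:
send_rows:
  moves:
    - [[255,0,0,0,0,0,7],[255,0,0,0,0,0,14],[255,0,0,0,0,0,21],[255,0,0,0,0,0,28],[255,0,0,0,0,0,35],[255,0,0,0,0,0,42],[255,0,0,0,0,0,49],[255,0,0,0,0,0,56]]

```text
t: 12.72
position: [0.4777, 0.2201, 0.4702]
ee_rot: [0.157, -0.056, 0.922, -0.35]
force: [1.3, 0.2, -0.8]
grip_width: 0.0279
```

Request:
send_rows:
  moves:
    - [[255,0,0,0,0,0,7],[255,0,0,0,0,0,14],[255,0,0,0,0,0,21],[255,0,0,0,0,0,28],[255,0,0,0,0,0,35],[255,0,0,0,0,0,42],[255,0,0,0,0,0,49],[255,0,0,0,0,0,56]]

```text
t: 13.38
position: [0.4773, 0.2202, 0.4685]
ee_rot: [0.303, 0.385, 0.839, -0.235]
force: [-0.2, 0.5, -1.3]
grip_width: 0.0275
```

Run:
```python
from fast import *
R=tool(-62,12,180);P=tcp(np.array([.53,.12,.36]),R);rel(P,R);print(state()["force"])
p,d=grab_frame("wrist"); cv2.imwrite("pics/w9.png",p)
p,d=grab_frame("scene"); cv2.imwrite("pics/s9.png",p)
```

```text
pos [0.4773 0.2202 0.4685] q [-1.1382  0.3579  0.5706  2.0421  0.7119  1.0243 -0.3293] w 0.02752109652041195 t 13.3833
move mm [81.3 18.2 23.2] rotvec [  3.4 -32.7  12.6]
[-0.2112  0.523  -1.3366]
```

View pics/w9.png

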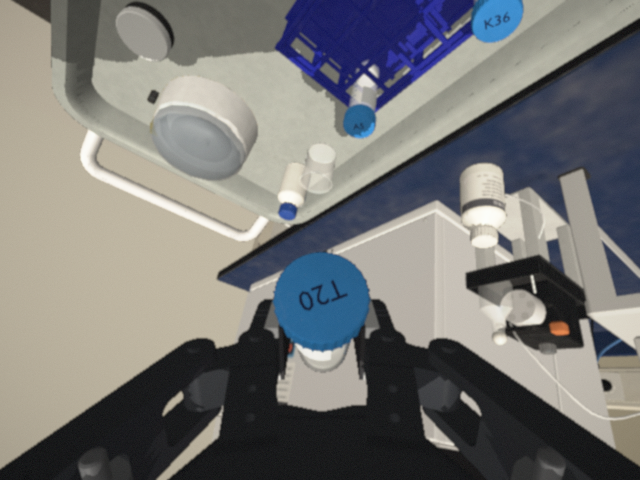

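View pics/s9.png

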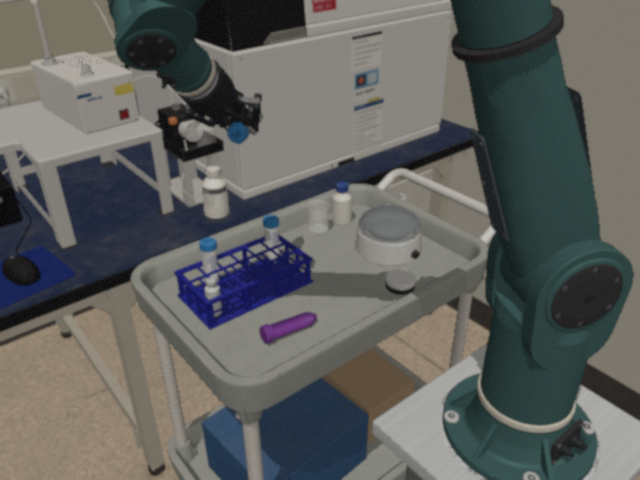

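Request:
send_rows:
  moves:
    - [[255,11,2,3,0.5,-4.5,1.8],[255,23,5,6,1,-9.3,3.6],[255,35,8,10,1.5,-14,5.4],[255,46,10,13,2,-18.7,7.2],[255,58,13,16,2.5,-23.4,9],[255,70,16,20,3,-28,10.8],[255,81,18,23,3.4,-32.7,12.6],[255,81,18,23,3.4,-32.7,12.6]]

```text
t: 14.15
position: [0.4551, 0.2597, 0.3896]
ee_rot: [0.539, 0.393, 0.669, -0.327]
force: [-0.7, 1.5, -1.3]
grip_width: 0.0278
```

Run:
```python
from fast import *
R=tool(-62,12,180);P=tcp(np.array([.53,.12,.36]),R);rel(P,R);print(state()["force"])
s=state();r=rot(s["ee_rot"]); g=tool(-62,45,0).inv().apply([0,0,1]); a=r.apply(g); print("tube axis est",a,"elev",np.degrees(np.arcsin(a[2])))
p,d=grab_frame("wrist"); cv2.imwrite("pics/w10.png",p)
p,d=grab_frame("scene"); cv2.imwrite("pics/s10.png",cv2.resize(p[50:250,100:350],None,fx=3,fy=3))
```

```text
pos [0.4551 0.2597 0.3896] q [-1.3479  0.6688  0.7213  2.13    1.0221  1.1581 -0.9348] w 0.027805660473546517 t 14.15
move mm [-4.   0.5  2.2] rotvec [0.4 0.2 0.9]
[-0.7074  1.4637 -1.3099]
tube axis est [-0.4066  0.7317 -0.5471] elev -33.16774187456989
```

View pics/s10.png

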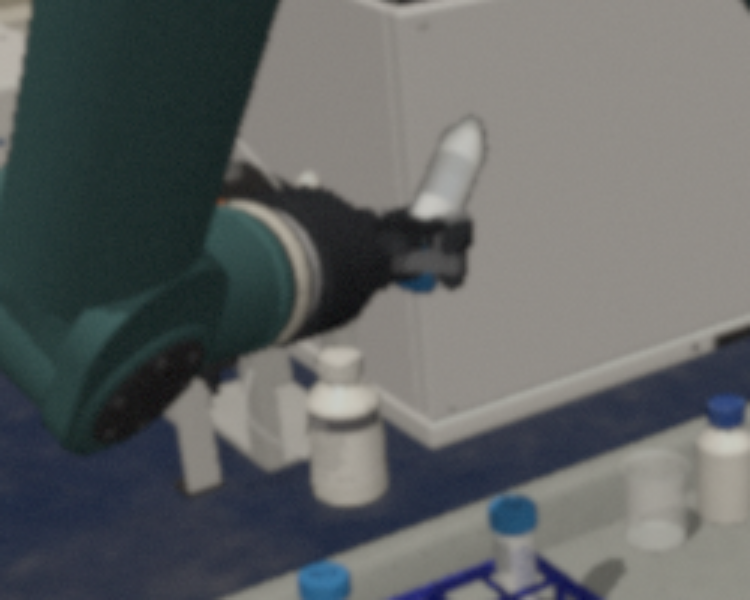

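Head-down by about 33°. I'll hold briefly, then pitch back and roll back.

Request:
send_rows:
  moves:
    - [[255,0,0,0,0,0,0],[255,0,0,0,0,0,0],[255,0,0,0,0,0,0],[255,0,0,0,0,0,0],[255,0,0,0,0,0,0]]

```text
t: 14.67
position: [0.4565, 0.2571, 0.3932]
ee_rot: [0.538, 0.397, 0.669, -0.325]
force: [0.3, 1.0, -0.3]
grip_width: 0.0279
```

Run:
```python
from fast import *
R=tool(-62,45,180);P=tcp(np.array([.53,.12,.36]),R);rel(P,R)
```

```text
pos [0.4565 0.2571 0.3932] q [-1.3446  0.6608  0.7236  2.1287  1.0222  1.159  -0.9325] w 0.027865114903290553 t 14.6667
move mm [-86.5  -0.4  25.6] rotvec [ 0.  32.9  0.6]
```

Request:
send_rows:
  moves:
    - [[255,-12,0,4,0,4.7,0],[255,-25,0,7,0,9.4,0],[255,-37,0,11,0,14.1,0],[255,-49,0,15,0,18.8,0],[255,-62,0,18,0,23.5,0],[255,-74,0,22,0,28.2,0],[255,-86,0,26,0,32.9,0],[255,-86,0,26,0,32.9,0]]

```text
t: 15.33
position: [0.4792, 0.216, 0.4753]
ee_rot: [0.326, 0.476, 0.793, -0.197]
force: [-0.8, -0.2, -0.1]
grip_width: 0.0277
```

Request:
send_rows:
  moves:
    - [[255,0,0,0,0,0,-7],[255,0,0,0,0,0,-14],[255,0,0,0,0,0,-21],[255,0,0,0,0,0,-28],[255,0,0,0,0,0,-35],[255,0,0,0,0,0,-42],[255,0,0,0,0,0,-49],[255,0,0,0,0,0,-56]]

```text
t: 16.0
position: [0.4787, 0.2162, 0.4743]
ee_rot: [0.194, 0.045, 0.923, -0.329]
force: [-0.0, 0.1, -0.0]
grip_width: 0.0278
```

Request:
send_rows:
  moves:
    - [[255,0,0,0,0,0,-7],[255,0,0,0,0,0,-14],[255,0,0,0,0,0,-21],[255,0,0,0,0,0,-28],[255,0,0,0,0,0,-35],[255,0,0,0,0,0,-42],[255,0,0,0,0,0,-49],[255,0,0,0,0,0,-56]]

```text
t: 16.67
position: [0.4783, 0.2164, 0.4733]
ee_rot: [0.015, -0.397, 0.834, -0.383]
force: [-0.2, 0.3, -0.9]
grip_width: 0.028
```

Run:
```python
from fast import *
R=tool(-62,45,0);P=tcp(np.array([.53,.12,.36]),R);rel(P,R)
```

```text
pos [0.4783 0.2164 0.4733] q [-0.9191  0.3167  0.2872  2.032   0.7881  1.1068  1.3428] w 0.027976583734624375 t 16.6667
move mm [-1.5  2.4 -1.5] rotvec [  0.1  -0.2 -67. ]
```

Request:
send_rows:
  moves:
    - [[255,0,0,0,0,0,-7],[255,0,0,0,0,0,-14],[255,0,0,0,0,0,-21],[255,0,0,0,0,0,-28],[255,0,0,0,0,0,-35],[255,0,0,0,0,0,-42],[255,0,0,0,0,0,-49],[255,0,0,0,0,0,-56]]

```text
t: 17.33
position: [0.4779, 0.2165, 0.4723]
ee_rot: [0.169, 0.743, -0.547, 0.346]
force: [-0.1, 0.9, -0.2]
grip_width: 0.0282
```

Request:
send_rows:
  moves:
    - [[255,0,0,0,0,0,-6],[255,0,0,0,0,0,-11],[255,0,0,0,0,0,-12],[255,0,0,0,0,0,-12],[255,0,0,0,0,0,-12],[255,0,0,0,0,0,-12],[255,0,0,0,0,0,-12]]

```text
t: 17.92
position: [0.4779, 0.2165, 0.4721]
ee_rot: [0.204, 0.796, -0.467, 0.326]
force: [-0.4, 0.1, -1.2]
grip_width: 0.0279
```

Run:
```python
from fast import *
R=tool(-62,45,0);P=tcp(np.array([.53,.12,.36]),R);rel(P,R)
p,d=grab_frame("wrist"); cv2.imwrite("pics/w11.png",p)
p,d=grab_frame("scene"); cv2.imwrite("pics/s11.png",cv2.resize(p[30:230,100:350],None,fx=3,fy=3))
```

```text
pos [0.4779 0.2165 0.4721] q [-0.7956  0.3113  0.1283  2.0285  0.8232  1.1488  2.4949] w 0.027893651769008543 t 17.9167
move mm [-1.7 -0.7 -2.1] rotvec [ 0.3 -0.2  1.3]
```

View pics/s11.png

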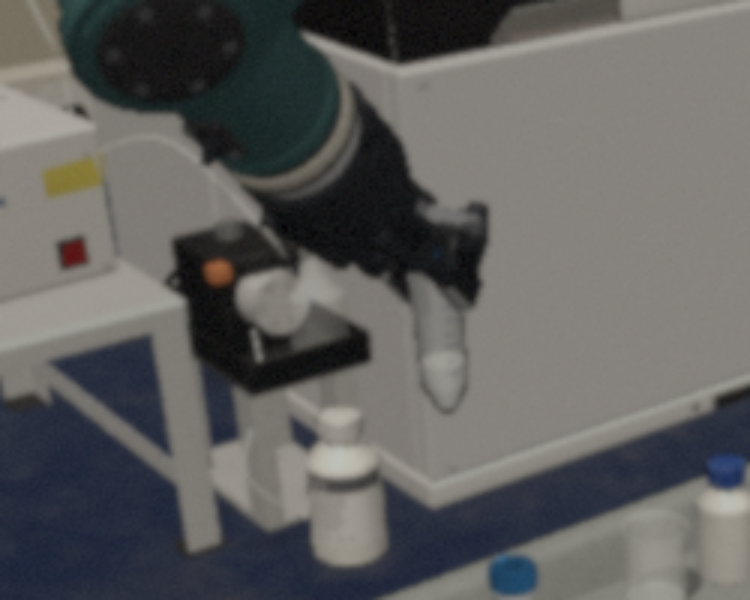

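Upright and held for over 0.4 s. Now the half turn to level.

Request:
send_rows:
  moves:
    - [[255,0,0,0,0,0,6],[255,0,0,0,0,0,13],[255,0,0,0,0,0,20],[255,0,0,0,0,0,27],[255,0,0,0,0,0,34],[255,0,0,0,0,0,41],[255,0,0,0,0,0,48],[255,0,0,0,0,0,55]]

```text
t: 18.68
position: [0.4779, 0.2165, 0.4723]
ee_rot: [-0.029, -0.488, 0.783, -0.384]
force: [0.4, -0.4, 0.1]
grip_width: 0.0281
```

Request:
send_rows:
  moves:
    - [[255,0,0,0,0,0,7],[255,0,0,0,0,0,14],[255,0,0,0,0,0,21],[255,0,0,0,0,0,28],[255,0,0,0,0,0,35],[255,0,0,0,0,0,42],[255,0,0,0,0,0,49],[255,0,0,0,0,0,56]]

```text
t: 19.35
position: [0.4779, 0.2166, 0.4724]
ee_rot: [0.156, -0.06, 0.921, -0.352]
force: [-0.2, 0.0, -0.6]
grip_width: 0.0277
```

Request:
send_rows:
  moves:
    - [[255,0,0,0,0,0,7],[255,0,0,0,0,0,14],[255,0,0,0,0,0,21],[255,0,0,0,0,0,28],[255,0,0,0,0,0,35],[255,0,0,0,0,0,42],[255,0,0,0,0,0,49],[255,0,0,0,0,0,56]]

```text
t: 20.02
position: [0.4778, 0.2166, 0.4725]
ee_rot: [0.303, 0.382, 0.84, -0.236]
force: [-0.8, -0.1, 0.5]
grip_width: 0.0278
```

Run:
```python
from fast import *
R=tool(-62,45,180);P=tcp(np.array([.53,.12,.36]),R);rel(P,R)
```

```text
pos [0.4778 0.2166 0.4725] q [-1.1262  0.3478  0.5595  2.0414  0.7212  1.0315 -0.3222] w 0.027791710590054423 t 20.0167
move mm [ 1.7  1.1 -1.8] rotvec [-0.3  0.2 13.2]
```

Request:
send_rows:
  moves:
    - [[255,0,0,0,0,0,6],[255,0,0,0,0,0,11],[255,0,0,0,0,0,13],[255,0,0,0,0,0,13],[255,0,0,0,0,0,13],[255,0,0,0,0,0,13],[255,0,0,0,0,0,13],[255,0,0,0,0,0,13]]

```text
t: 20.68
position: [0.4778, 0.2166, 0.4725]
ee_rot: [0.328, 0.474, 0.792, -0.2]
force: [0.5, -0.1, -0.5]
grip_width: 0.0275
```

Run:
```python
from fast import *
R=tool(-62,45,180);P=tcp(np.array([.53,.12,.36]),R);rel(P,R);s=state();print(s["dq"],s["force"])
for n in ("wrist","scene","top"):
    p,d=grab_frame(n); cv2.imwrite(f"pics/{n}_end.png",p); c=camera_params(n)
    for m in masks_of("sample_tube",n):
        r=m["region"]; ys,xs=np.nonzero(r&(d>0))
        if len(ys)<20: continue
        Q=np.array([backproj(c,(x,y),d[y,x]) for y,x in zip(ys,xs)]); u,S,vt=np.linalg.svd(Q-Q.mean(0),full_matrices=False)
        print(n,round(m["conf"],2),np.round(m["extent"]),np.median(Q,0),"axis",vt[0],"zr",np.percentile(Q[:,2],[3,97]))
print(state()["position"],state()["t"])
```

```text
pos [0.4778 0.2166 0.4725] q [-1.1566  0.3548  0.6015  2.0426  0.7083  1.0189 -0.534 ] w 0.027473846988449475 t 20.6833
move mm [ 2.   0.7 -1.8] rotvec [-0.2  0.2  0.2]
[ 0.0016 -0.0003  0.0016 -0.0005  0.002  -0.0017 -0.0002] [ 0.5086 -0.0695 -0.453 ]
wrist 0.9 [272. 251. 370. 373.] [0.517  0.1435 0.363 ] axis [ 0.3632 -0.904  -0.2256] zr [0.3455 0.3748]
wrist 0.5 [ 93.  48. 148. 101.] [ 0.3694 -0.1134  0.0221] axis [ 0.3927  0.9149 -0.0934] zr [-0.0009  0.0239]
scene 0.96 [231. 102. 269. 136.] [0.5149 0.1418 0.361 ] axis [-0.5976  0.7822  0.176 ] zr [0.3455 0.3749]
scene 0.84 [258. 313. 319. 342.] [0.3878 0.1487 0.0237] axis [-0.1333 -0.9905 -0.0327] zr [0.0055 0.0328]
top 0.97 [230. 274. 278. 294.] [0.396  0.1388 0.0278] axis [-0.1218 -0.989  -0.0845] zr [0.0156 0.0361]
top 0.68 [222. 189. 284. 228.] [0.5395 0.0976 0.373 ] axis [-0.4482  0.8932  0.0364] zr [0.3652 0.3779]
[0.4778 0.2166 0.4725] 20.9833
```

View pics/scene_end.png

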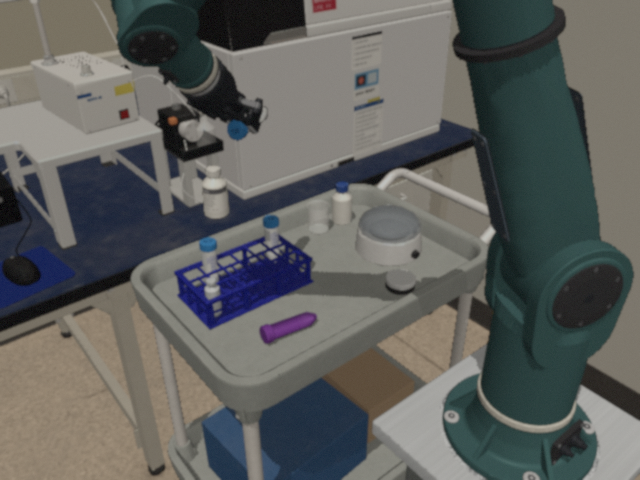

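View pics/top_end.png

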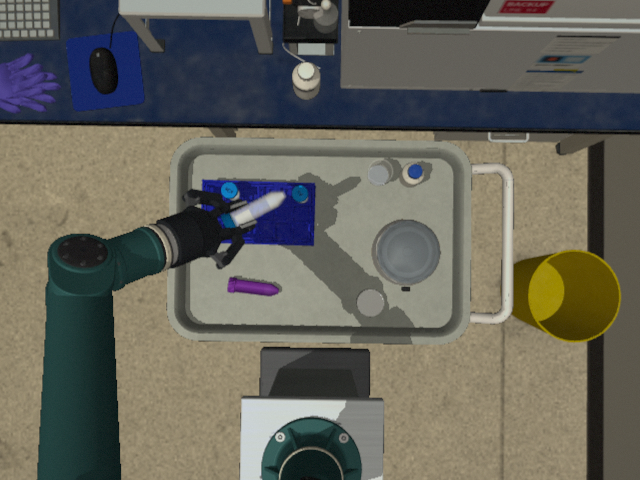

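The tube is level (about 2° from the top-view depth), at z about 0.36, and still. The bystanders are where they stood.

```bash
python3 -c "
from cell import *
print(close_job()); print(state()['t'])"
```

```text
the job is handed in; nothing more can be done
None
the job is handed in; nothing more can be done
```

I mixed the near-row blue-cap tube "T20" and handed the job in at about 21 s, with the tube held level and still in the air. No verdict came back from the hand-in.

**What I did:** I gripped the tube under its cap with the gripper leaning 45° and heading about 62° to the robot's right. I lifted it clear and gave it half a turn. I then tipped it cap-down to about 33° below level (worked out from the tool pose) and held it there for about 0.5 s. A half turn back brought it upright for about 0.4 s, and another half turn laid it level.

**Last checks:**
- **Level:** the top-view depth shows the tube about 2° off level. The wrist and scene mask axes read 10–13°, but those masks show only the foreshortened cap end, so I did not rely on them.
- **Height:** the tube is at z about 0.36 m.
- **Grip and motion:** the fingers stand at 27.5 mm on the 29 mm body, and the joint speeds are about zero.
- **Everything else:** the blank, far tubes, bottle, beaker, case and purple tube look unmoved in the final pictures. I compared them by eye only.

**One thing went wrong:** my first lean, straight toward the tube, ran joint 6 to its lower limit (0.083 against 0.08 rad) and did not finish. I backed out, fitted the arm's kinematics, and re-planned the approach from the left.

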